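# Stack the drying slats in the transport tote and snap in the keeper bar

### The job

Pack the clean drying slats for the store: stack every slat on the two bearers of the wooden tote as a crosswise tower so that air gets through, centred on the bearers, the first two lying across them, then two to a layer, each layer across the one below with its slats set about as far apart as the bearers (an odd last slat lies alone on top in either of the two places). When all are stacked, fit the sprung keeper bar over them, either way round: compress it between the two end posts and let it spring out so that both noses sit fully home in the posts' recesses. Leave the fresco fragments where they lie.

Things in the scene. Friction and masses are not known exactly. Their poses are not given: they have to be found in the camera images.
- tote: open wooden transport tote, standing firm on the table; origin under the middle of its base board (160 in x, 350 in y, 12 mm thick). Own z up, own y along its length towards its left end as the robot sees it, own x across it, away from the robot. At each end stands a post, 40 wide in x, 30 thick, top 129 mm above the table, inner faces at y = +145 and -145 mm; gussets beside it end at 82 mm
- tote_bed (a point): the point midway between the tote's two fixed bearers, level with their tops, 26 mm above the table; axes as the tote's. The bearers are strips on the base board, 150 long in x, 24 wide, 14 mm high, with their centre lines at y = +40 and -40 mm
- recess_left (a point): the blind square recess in the inner face of the post at the tote's +y end, 22 x 22 mm, 14 mm deep: this point is the centre of its bottom, 110 mm above the table, 159 mm from the tote's middle in y
- recess_right (a point): the same recess in the post at the tote's -y end: centre of its bottom. The recess mouths face each other, 290 mm apart
- bar_center (a point): sprung keeper bar, lying on the table beside the tote: middle of its square aluminium tube, 256 mm long (own x), 24 x 24 mm; 0.2 to 0.35 kg. A fixed round nose 14 mm thick sticks out 20 mm from the tube's -x end, a sprung one 48 mm from its +x end. Length over both rounded tips 324 mm when free, 318 mm when in place between the recess bottoms
- fixed_tip (a point): tip of the bar's fixed nose, 148 mm from bar_center; own x along the bar, as the tube's
- sprung_tip (a point): tip of the bar's sprung nose, 176 mm from bar_center when not pressed; own x along the bar, outwards
- plunger (a joint): how far the bar's sprung nose is pushed into the tube, 0 to 0.036 m; the spring pushes back with 3 N at 0, 10 N at 0.027 and 12 N at 0.036
- slat1_center (a point): a plain wooden slat 140 mm long (own x), 26 wide (own y), 14 thick; the point is its centre. There are six to eight alike; those not present read None
- slat2_center (a point): a plain wooden slat 140 mm long (own x), 26 wide (own y), 14 thick; the point is its centre. There are six to eight alike; those not present read None
- slat3_center (a point): a plain wooden slat 140 mm long (own x), 26 wide (own y), 14 thick; the point is its centre. There are six to eight alike; those not present read None
- slat4_center (a point): a plain wooden slat 140 mm long (own x), 26 wide (own y), 14 thick; the point is its centre. There are six to eight alike; those not present read None
- slat5_center (a point): a plain wooden slat 140 mm long (own x), 26 wide (own y), 14 thick; the point is its centre. There are six to eight alike; those not present read None
- slat6_center (a point): a plain wooden slat 140 mm long (own x), 26 wide (own y), 14 thick; the point is its centre. There are six to eight alike; those not present read None
- slat7_center (a point): a plain wooden slat 140 mm long (own x), 26 wide (own y), 14 thick; the point is its centre. There are six to eight alike; those not present read None
- slat8_center (a point): a plain wooden slat 140 mm long (own x), 26 wide (own y), 14 thick; the point is its centre. There are six to eight alike; those not present read None
- fragment_a: a fresco fragment (rough mortar chunk, pale flat face up), about 85 x 75 mm, 35 mm high, among the slats; not to be disturbed. Origin at the centre of its underside
- fragment_b: a fresco fragment about 120 x 90 mm, 42 mm high, beyond the work; not to be disturbed. Origin under its centre
- fragment_c: a fresco fragment about 100 x 80 mm, 38 mm high, beyond the work; not to be disturbed. Origin under its centre
There are look-alikes about, which are no part of the job. What is shaped like the part that bears slat4_center but blue is not meant.

How it is judged:
By the outcome, as a careful person would: the job done as asked, in the order asked, and still so for the second after the job is handed in, with the robot touching nothing.
Of slat1, slat2, slat3, slat4, slat5, slat6, slat7, slat8 only 6 to 8 are there at a start; the rules pass over those that are not, and their reading is None.
At some moment in a run one of bar, slat1, slat2, slat3, slat4, slat5, slat6, slat7, slat8 may be knocked a few centimetres aside while the robot is not near it.
Once in a run the grip may slacken for a moment while it holds something.
It also fails if it takes over 210 s, if anything falls off the work surface, if the arm or the gripper's body presses on something with over 40 N, if the wrist force passes 120 N, or if a joint passes its speed limit or range.

### The arm

A 6-joint arm with a two-finger parallel gripper is mounted at the origin on the work surface. World frame = base frame: x ahead of the robot, y to its left, z up, the work surface at z = 0. Lengths are in m, angles in rad, forces in N, time in s.
With the tool pointing down it reaches from about 0.35 to 0.775 m from the base axis. Payload 7.3 kg.
Tool frame: the origin (TCP) lies midway between the tips of the shut fingers; the grasp point (between the pads) lies 19 mm behind it; z points along the fingers, y is the line along which they close (so a half turn about z gives the same grasp; the last joint's range is limited). The gripper opens to 92 mm and grips with 3 to 60 N. Pads are 19 mm wide; open, the fingers measure 130 mm over their backs; the gripper's body (75 mm by 190 mm) begins 47 mm behind the grasp point.
Start: joints at [-1.393, 0.342, 1.524, -0, 1.275, -0.146], TCP at [0.167, -0.498, 0.227] pointing down, gripper open.
Joint ranges: [-2.53, 2.53], [-0.77, 2.02], [0.04, 2.7], [-1, 4.14], [0.28, 2.66], [-3.11, 3.11]. Speed limits (rad/s): [2.57, 2.57, 3.14, 3.14, 3.14, 3.14].

### API

Orientations are given as a rotation vector (axis times angle).
In Python, from bench import robot gives the robot as it stands.
- The arm moves only by the tool carry_out, never from a script. Its argument "series" is a list of rows, each a list of 6 numbers: the shift along the tool's x, y, z in mm, then the turn, a rotation vector about the tool's x, y, z in rad. A call has exactly 10 rows; each row is the pose to reach, as a shift and turn from the pose commanded when the call began, along the tool's axes at that moment; what a row does not reach only later rows make up. A row lasts 1/8 s, in which the tool goes at most 62.5 mm and 10.7 degrees, less where a joint would pass 70% of its speed; a pose out of reach is approached as far as the arm can. A call with a gripper value outside its range is refused whole. "fingers" is the opening, from -1 (shut) to 1 (fully open), set as the call begins (left out, the last holds). The fingers move at their own pace and stop on an object; "squeeze" is the grip in N (left out, the last holds). Time passes only in rows, so rows that repeat a pose let the fingers close, or fill a call up. It gives the time, the measured TCP pose, the force, the opening and the grip force at its end, in the units of the state.
- robot.get_obs(): the state, without advancing time (a new reading comes with each control period).
- robot.snapshot(name): name is "side" or "top"; returns the picture (384x512x3 uint8, red, green, blue); there is no depth.
- robot.camera_params(name): a dict with "K" (3x3 intrinsics, pixels), "distortion" ([k1, k2, p1, p2, k3] as OpenCV has them; the pictures are not rectified), "R" (3x3) and "t" (3): a world point X has camera coordinates R X + t. Camera axes: x right, y down, z forward; pixel columns grow to the right and rows downward; lengths in m; the calibration is good to about 2 mm. A picture is of the moment at which its call begins. camera_params takes no time and is no camera call.
- robot.sign_off(): hands the job in; it is judged then, once.
The state is a dict: "t": time; "joint_positions": joint angles; "joint_velocities": joint speeds; "joint_efforts": joint torques, N m; "position": TCP position; "tcp_rot": TCP orientation; "wrist_force": force on the tool from outside, world axes, zero at the start; "ft_torque": the same for the moment, N m; "grip_width": finger opening in m; "grip_force": force on a finger pad.
Only numpy, scipy, OpenCV 4.12 (cv2) and the standard library are available. Lean on these libraries where they do the work, as an engineer would, in place of code of your own. Each camera call takes 0.05 s, during which the arm holds its last target. There are 200 camera calls.

## Working session

There is one attempt and no reset: what is moved stays moved. The work goes in short steps, Python scripts to look and compute and a tool call to move; the robot and the scene stay as the last step left them, time stands still between calls to the robot, and variables do not carry over. Pictures are saved under pics/ and viewed, at most 14 in all, crops included, and the job is handed in when it is done.

Besides the shell and the picture viewer there is one more tool, called after "Request:" as a command line: name --pt "numbers of a row" for each row, then --argument value for the rest. carry_out: Moves the arm, as the interface text tells. Its arguments: {"type":"object","properties":{"series":{"type":"array","items":{"type":"array","items":{"type":"number"}}},"fingers":{"type":"number"},"squeeze":{"type":"number"}},"required":["series"]}

```bash
ls; mkdir -p pics; python3 - <<'E'
from bench import robot
import cv2
for n in("side","top"):
    im=robot.snapshot(n); cv2.imwrite(f"pics/{n}0.png",cv2.cvtColor(im,cv2.COLOR_RGB2BGR))
    p=robot.camera_params(n); print(n,{k:__import__('numpy').round(v,4).tolist() for k,v in p.items()})
    print(-p["R"].T@p["t"])
o=robot.get_obs(); print(o)
E
```

```text
pics
side {'K': [[487.9029, 0.0, 254.1562], [0.0, 487.9029, 193.6248], [0.0, 0.0, 1.0]], 'distortion': [-0.0483, 0.0, 0.0, 0.0, 0.0], 'R': [[-0.9945, -0.1039, 0.0134], [-0.0804, 0.6755, -0.7329], [0.0671, -0.73, -0.6802]], 't': [0.5642, 0.1001, 1.3811]}
[0.47654013 0.99916173 1.00518845]
top {'K': [[382.7273, 0.0, 251.1518], [0.0, 382.7273, 194.2228], [0.0, 0.0, 1.0]], 'distortion': [0.0284, 0.0, 0.0, 0.0, 0.0], 'R': [[0.0436, -0.999, 0.0013], [-0.9744, -0.0428, -0.2208], [0.2207, 0.0084, -0.9753]], 't': [-0.005, 0.5832, 1.2007]}
[0.30357176 0.00994257 1.2998822 ]
{'t': 0.1, 'joint_positions': array([-1.39302587e+00,  3.42651121e-01,  1.52491374e+00,  3.49695416e-05,
        1.27538226e+00, -1.45956197e-01]), 'joint_velocities': array([-0.00015837, -0.00254021, -0.00280073,  0.00086043, -0.00010132,
       -0.00012181]), 'joint_efforts': array([ 1.65162237e-03, -4.32004237e+01, -2.44692671e+01,  7.19272415e-02,
        5.25913434e-02, -5.30027239e-05]), 'position': array([ 0.16699353, -0.497361  ,  0.22611816]), 'tcp_rot': array([-3.09919344e+00, -5.06056932e-01, -1.86824403e-05]), 'wrist_force': array([-0.38869873, -0.28443871, -0.04543498]), 'ft_torque': array([ 0.02415929, -0.01847295,  0.03050543]), 'grip_force': 0.0, 'grip_width': 0.09193850015601755}
```

View pics/top0.png

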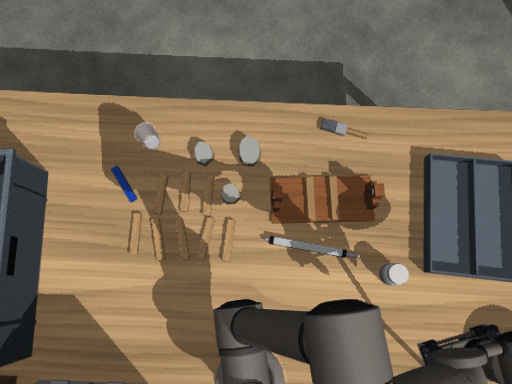

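View pics/side0.png

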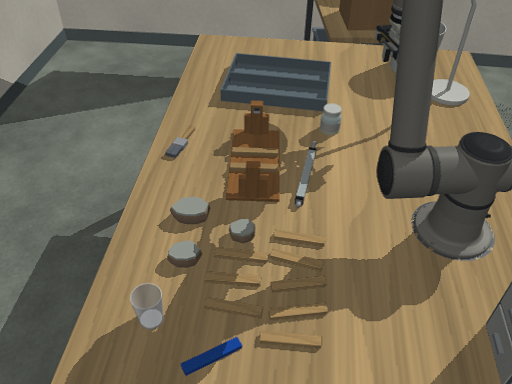

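The top view shows 8 slats in two rows: three at (162..208, 193) and five at (134..229, 237). It also shows the blue decoy at (123,184), the tote at (325,198) and the bar at (311,246). I'll zoom in.

```bash
python3 - <<'E'
import cv2
im=cv2.imread("pics/top0.png")
cv2.imwrite("pics/c1.png",cv2.resize(im[160:275,110:255],None,fx=5,fy=5,interpolation=cv2.INTER_CUBIC))
cv2.imwrite("pics/c2.png",cv2.resize(im[165:280,255:400],None,fx=5,fy=5,interpolation=cv2.INTER_CUBIC))
E
```

```text
(no output)
```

View pics/c1.png

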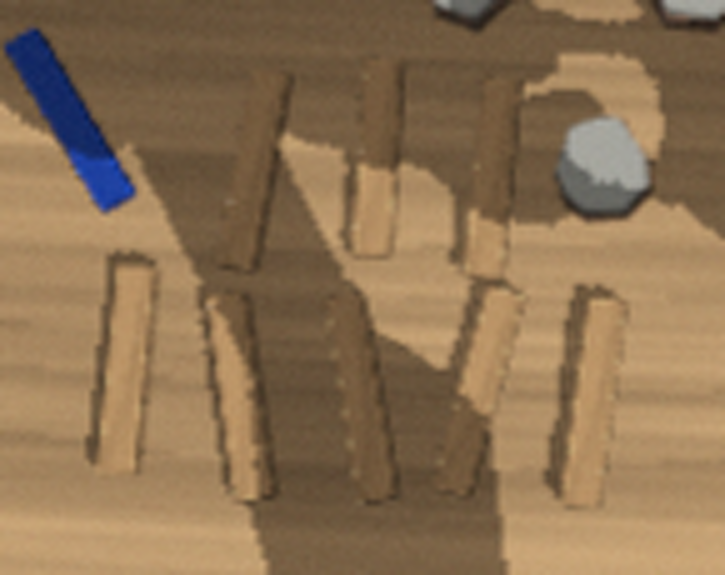

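View pics/c2.png

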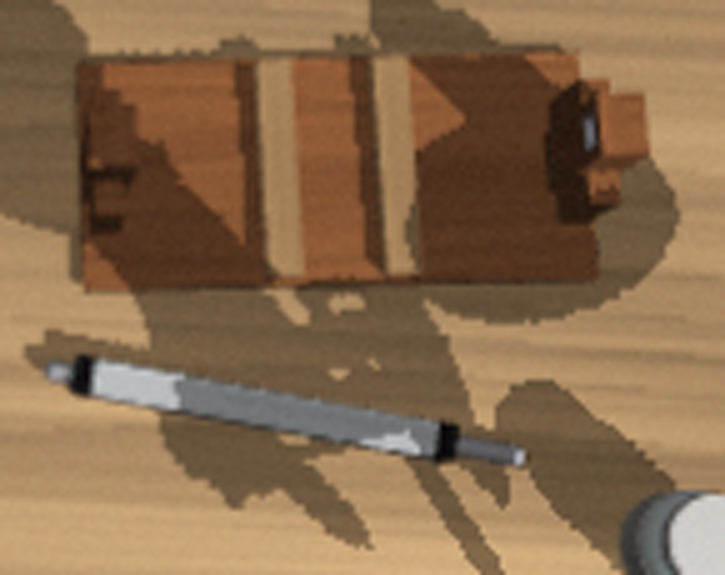

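The crops show the 8 slat tops clearly. The bar's fixed nose is on the left (55,372 in the crop) and the sprung nose on the right (518,457). The right post's recess is visible at (590,130). Next I'll test colour separability for slat masks.

```bash
python3 - <<'E'
import cv2,numpy as np
im=cv2.imread("pics/top0.png")
def s(cx,cy,n):
    x=int(110+cx/5);y=int(160+cy/5); p=im[y-1:y+2,x-1:x+2].reshape(-1,3).mean(0); print(n,p.round(),(p[2]/p[0]).round(2),(p[2]/p[1]).round(3),(p[1]/p[0]).round(2))
for a in [(128,360,'slat lit'),(600,400,'slat lit'),(370,210,'slat lit'),(265,150,'slat sh'),(360,390,'slat sh'),(495,140,'slat sh'),(180,350,'tab lit'),(540,320,'tab lit'),(50,500,'tab lit'),(310,330,'tab sh'),(430,120,'tab sh'),(300,500,'tab sh'),(200,180,'tab sh'),(200,100,'tab sh')]: s(*a)
im2=im.astype(float)
rb=im2[...,2]/np.maximum(im2[...,0],1)
v=np.clip((rb-1.2)/(2.4-1.2)*255,0,255).astype(np.uint8)
cv2.imwrite("pics/rb.png",cv2.resize(v[160:275,110:255],None,fx=5,fy=5))
E
```

```text
slat lit [ 98. 143. 181.] 1.84 1.267 1.45
slat lit [ 97. 139. 176.] 1.83 1.267 1.44
slat lit [ 97. 141. 179.] 1.84 1.272 1.44
slat sh [ 54.  79. 103.] 1.9 1.298 1.46
slat sh [ 60.  88. 114.] 1.9 1.304 1.46
slat sh [ 59.  88. 114.] 1.93 1.301 1.48
tab lit [ 96. 135. 167.] 1.74 1.237 1.4
tab lit [103. 144. 178.] 1.72 1.232 1.4
tab lit [100. 140. 173.] 1.72 1.23 1.4
tab sh [ 66.  93. 116.] 1.77 1.252 1.41
tab sh [ 65.  91. 115.] 1.77 1.257 1.4
tab sh [ 58.  82. 103.] 1.78 1.26 1.42
tab sh [ 60.  83. 105.] 1.76 1.259 1.4
tab sh [ 67.  94. 118.] 1.76 1.255 1.4
```

View pics/rb.png

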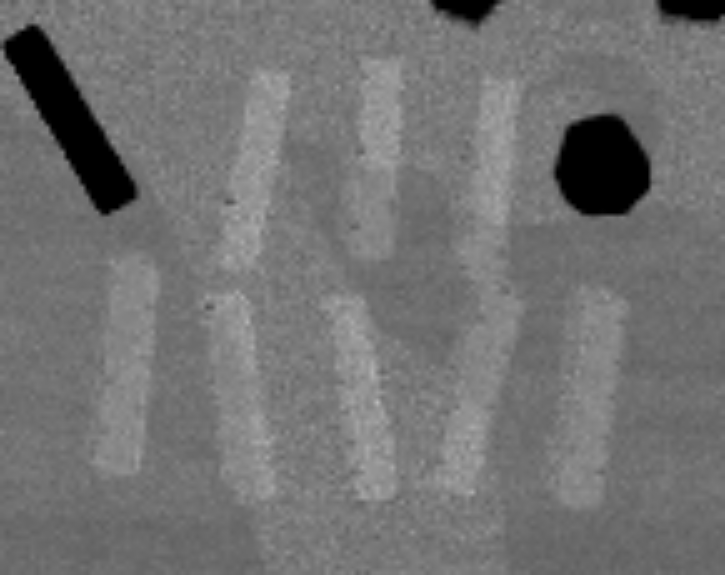

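The R/B ratio image separates all 8 slats cleanly, brighter against the table, and the decoy is black. I'll write the helpers.

```bash
cat > h.py <<'E'
import cv2,numpy as np
from bench import robot
def shot(n,k=3):
    return np.mean([robot.snapshot(n).astype(np.float32) for _ in range(k)],0)
def ray(n,uv,z):
    c=robot.camera_params(n)
    p=cv2.undistortPoints(np.float64(uv).reshape(-1,1,2),c["K"],np.float64(c["distortion"])).reshape(-1,2)
    d=np.c_[p,np.ones(len(p))]@c["R"]; o=-c["R"].T@c["t"]
    return (o+d*((z-o[2])/d[:,2])[:,None])[:,:2]
def wood(im):
    b=cv2.GaussianBlur(im,(3,3),0); r=b[...,0]; rb=r/np.maximum(b[...,2],1)
    bg=np.where(r<138,1.765,1.725)
    return (((rb-bg)>0.06)&((rb-bg)<0.3)&(r>40)).astype(np.uint8)
def rects(n,mask,z,amin=60,amax=900):
    mask=cv2.morphologyEx(mask,cv2.MORPH_OPEN,np.ones((3,3),np.uint8))
    out=[]
    for c in cv2.findContours(mask,cv2.RETR_EXTERNAL,cv2.CHAIN_APPROX_NONE)[0]:
        a=cv2.contourArea(c)
        if not amin<a<amax: continue
        w=np.zeros_like(mask); cv2.drawContours(w,[c],-1,1,-1); ys,xs=np.nonzero(w)
        P=ray(n,np.c_[xs,ys],z)
        ctr=(P.max(0)+P.min(0))/2
        (cx,cy),(l1,l2),ang=cv2.minAreaRect((P*1000).astype(np.float32))
        if l1<l2: l1,l2,ang=l2,l1,ang+90
        ang=(ang+90)%180-90
        out.append((cx/1000,cy/1000,ang,l1,l2,xs.mean(),ys.mean(),*P.mean(0)))
    return np.array(out)
def slats(n="top",im=None,xlim=(0.25,0.75),ylim=(0.03,0.5)):
    im=shot(n) if im is None else im
    R=rects(n,wood(im),0.007)
    return np.array([r for r in R if xlim[0]<r[0]<xlim[1] and ylim[0]<r[1]<ylim[1] and r[3]>90])
E
python3 - <<'E'
from h import *
np.set_printoptions(suppress=True,precision=3,linewidth=150)
im=shot("top",4); s=shot("side",4); np.savez("pics/i.npz",im=im,s=s)
for n,i in(("top",im),("side",s)):
    print(n); print(slats(n,i))
    hsv=cv2.cvtColor(np.uint8(i),cv2.COLOR_RGB2HSV)
    rb=i[...,0]/np.maximum(i[...,2],1)
    red=((rb>2.2)&(i[...,0]>40)).astype(np.uint8)
    print("red"); print(rects(n,red,0.006,200,9000))
    gray=((hsv[...,1]<60)&(hsv[...,2]>70)).astype(np.uint8)
    print("gray"); print(rects(n,gray,0.012,60,900))
E
```

```text
top
[[  0.437   0.093  -4.724 140.809  26.407 227.95  239.58    0.436   0.092]
 [  0.432   0.247  14.373 141.118  27.798 182.063 239.365   0.43    0.247]
 [  0.43    0.329  14.135 142.685  29.219 157.782 238.98    0.428   0.328]
 [  0.44    0.169 -11.438 141.303  28.756 205.157 237.758   0.439   0.169]
 [  0.444   0.406   0.579 139.226  30.069 135.206 233.645   0.443   0.406]
 [  0.586   0.17   -0.595 139.528  27.815 207.906 195.074   0.587   0.17 ]
 [  0.586   0.334  -5.017 141.213  30.463 160.38  193.488   0.585   0.335]
 [  0.597   0.25    0.969 139.269  28.631 185.153 191.77    0.595   0.25 ]]
red
[[  0.591  -0.224   3.895 156.68   53.22  321.871 199.058   0.59   -0.224]
 [  0.584  -0.109   2.533 158.936 123.031 288.714 199.541   0.584  -0.109]
 [  0.602  -0.358 -87.423 161.653 158.976 357.804 197.258   0.602  -0.347]]
gray
[[  0.067  -0.683 -78.446 108.673  77.953 472.909 367.342   0.077  -0.687]
 [  0.128  -0.758 -73.921  49.467  24.444 494.375 350.82    0.128  -0.758]
 [  0.124   0.075  46.8   105.135  51.181 229.21  337.928   0.126   0.07 ]
 [  0.352  -0.77   86.143 113.941  
[... 1232 characters left out ...]
250.376   0.738   0.176]
 [  0.975   0.148  36.014 100.062  43.296 100.529 233.406   0.977   0.143]
 [  0.595   0.075 -83.283  64.777  64.607 241.708 227.197   0.595   0.074]
 [  0.756   0.007   6.786 102.643  74.945 190.031 206.264   0.754   0.009]
 [  0.423  -0.188  82.377 233.608  27.374 305.53  173.52    0.424  -0.18 ]
 [  0.855  -0.271  70.607  92.648  51.016 177.072 145.26    0.855  -0.273]
 [  0.342  -0.5    86.631 203.841  69.618 330.455 118.704   0.342  -0.496]
 [  0.07   -0.944  84.116 117.423  25.603 393.111  64.333   0.07   -0.944]
 [  0.028  -1.273  79.959 215.996  45.998 394.937  31.608   0.025  -1.278]
 [  0.396  -1.356  88.997 460.015  60.07  315.438  21.344   0.405  -1.341]]
```

```bash
python3 - <<'E'
import re
s=open('h.py').read()
s=s.replace("        ang=(ang+90)%180-90\n","        e=np.linalg.eigh(np.cov(P.T))[1][:,1]; ang=np.degrees(np.arctan2(e[1],e[0]))\n        ang=(ang+90)%180-90\n")
open('h.py','w').write(s)
E
python3 - <<'E'
from h import *
np.set_printoptions(suppress=True,precision=4,linewidth=150)
d=np.load("pics/i.npz");im=d['im'];s=d['s']
print(slats("top",im)[:,:5])
for n,i,box in(("top",im,(280,350,165,232)),("side",s,(215,290,90,210))):
    u0,u1,v0,v1=box
    rb=i[...,0]/np.maximum(i[...,2],1)
    m=np.zeros(rb.shape,np.uint8); m[v0:v1,u0:u1]=((rb<2.15)&(i[...,0]>70))[v0:v1,u0:u1]
    for r in rects(n,m,0.026,60,2000): print(n,"bearer",r)
    red=((rb>2.2)&(i[...,0]>25)).astype(np.uint8)
    if n=="top":red[v0:v1,u0:u1]|=m[v0:v1,u0:u1]
    for r in rects(n,red,0.012,500,9000): print(n,"tote",r)
# bar along-axis profile, top view
hsv=cv2.cvtColor(np.uint8(im),cv2.COLOR_RGB2HSV)
g=((hsv[...,1]<75)).astype(np.uint8); m=np.zeros_like(g); m[225:270,258:368]=g[225:270,258:368]
for r in rects("top",m,0.012,30,2000): print("bar",r)
hs=cv2.cvtColor(np.uint8(s),cv2.COLOR_RGB2HSV)
g=((hs[...,1]<75)).astype(np.uint8); m=np.zeros_like(g); m[135:215,285:330]=g[135:215,285:330]
for r in rects("side",m,0.012,30,2000): print("bar s",r)
E
```

```text
[[  0.4368   0.0926  -4.3338 140.8094  26.4066]
 [  0.4322   0.2471  14.7661 141.1184  27.7978]
 [  0.4299   0.3288  13.3493 142.6847  29.2189]
 [  0.4396   0.1694 -10.4474 141.3034  28.7558]
 [  0.444    0.4061   0.4714 139.2261  30.0694]
 [  0.5859   0.17    -1.355  139.5282  27.8145]
 [  0.5862   0.3344  -4.4803 141.2128  30.4634]
 [  0.5965   0.2498   1.2281 139.2687  28.6307]]
top bearer [  0.4905  -0.1959 -86.9464 231.6957  30.3008 315.1694 226.6392   0.4901  -0.1979]
top bearer [  0.6107  -0.1978  53.8097 239.6942 189.3899 317.5761 182.8209   0.6424  -0.2051]
top tote [  0.5954  -0.2419 -84.7712 389.3299 232.4595 321.883  197.9258   0.5932  -0.2226]
side bearer [  0.5715  -0.6228   0.8179 145.859   36.288  272.3235  91.9412   0.5636  -0.6278]
side tote [  0.5861  -0.1434 -86.1628 211.1893 155.4325 252.9969 180.0274   0.5846  -0.1294]
side tote [  0.603   -0.394  -84.4132 198.3539 155.073  255.6134 133.0747   0.6016  -0.3747]
bar [  0.4232  -0.1875  82.0392 320.8102  28.016  309.617  246.6922   0.4239  -0.1818]
bar s [  0.4217  -0.1906  82.1827 328.5103  28.5792 305.1927 174.9982   0.4243  -0.1744]
```

```bash
python3 - <<'E'
from h import *
np.set_printoptions(suppress=True,precision=4,linewidth=150)
d=np.load("pics/i.npz");im=d['im'];s=d['s']
rb=im[...,0]/np.maximum(im[...,2],1)
for r in (185,200,212): print(r,rb[r,300:345].round(1).tolist())
# row-wise crossings (left/right edges at z=.026) for bearers
out={0:[],1:[]}
for v in range(181,217):
    row=rb[v]; 
    m=row<2.25
    runs=[];u=300
    while u<345:
        if m[u]:
            a=u
            while m[u]:u+=1
            sub=lambda p,q:p+(row[p]-2.25)/(row[p]-row[q])
            runs.append((sub(a-1,a),sub(u-1,u)))
        u+=1
    runs=[q for q in runs if 4<q[1]-q[0]<11]
    if len(runs)==2:
        for k in(0,1): out[k].append((*runs[k],v))
for k in(0,1):
    a=np.array(out[k]); c=[(ray("top",a[:,[j,2]],0.026)) for j in(0,1)]
    f=[np.polyfit(q[:,0]-.59,q[:,1],1) for q in c]; print(len(a),f,"yaw",[np.degrees(np.arctan(q[0])) for q in f],"w",f[0][1]-f[1][1])
# x extents of red base edges along columns
for u in (290,320,335,350):
    col=rb[:,u]; idx=np.nonzero(col[165:235]>2.2)[0]+165; print(u,idx.min(),idx.max(),ray("top",[(u,idx.min()-.5),(u,idx.max()+.5)],0.012).round(4).tolist())
rs=s[...,0]/np.maximum(s[...,2],1)
for r in (150,158,166): print(r,rs[r,222:290].round(1).tolist())
cv2.imwrite("pics/c3.png",cv2.resize(cv2.cvtColor(np.uint8(s),cv2.COLOR_RGB2BGR)[90:215,210:330],None,fx=4.8,fy=4.8,interpolation=cv2.INTER_CUBIC))
E
```

```text
185 [2.700000047683716, 2.700000047683716, 2.5999999046325684, 2.700000047683716, 2.5, 2.5999999046325684, 2.0, 1.7999999523162842, 1.899999976158142, 1.899999976158142, 1.7999999523162842, 1.899999976158142, 1.7999999523162842, 2.0, 2.700000047683716, 2.5999999046325684, 2.5999999046325684, 2.5999999046325684, 2.5999999046325684, 2.5999999046325684, 2.700000047683716, 2.5999999046325684, 2.5999999046325684, 2.5999999046325684, 2.5999999046325684, 2.5999999046325684, 2.700000047683716, 2.799999952316284, 2.700000047683716, 2.0, 1.899999976158142, 1.899999976158142, 1.899999976158142, 1.899999976158142, 1.899999976158142, 1.899999976158142, 1.899999976158142, 2.5, 2.700000047683716, 2.5999999046325684, 2.5999999046325684, 2.5999999046325684, 2.5999999046325684, 2.5999999046325684, 2.5999999046325684]
200 [2.5999999046325684, 2.700000047683716, 2.700000047683716, 2.700000047683716, 2.799999952316284, 2.5999999046325684, 2.4000000953674316, 1.899999976158142, 1.7999999523162842, 1.899999976158142, 1.899999976158142, 1.899999976158142, 1.899999976158142, 1.899999976158142, 2.099999904632
[... 4735 characters left out ...]
2.4000000953674316, 2.299999952316284, 2.299999952316284, 2.4000000953674316, 2.5, 2.4000000953674316, 1.899999976158142, 1.7999999523162842, 1.7999999523162842, 1.7999999523162842, 1.7999999523162842, 1.7999999523162842, 1.7999999523162842, 1.7999999523162842, 1.7999999523162842, 1.7999999523162842, 1.7999999523162842, 1.7999999523162842, 1.7999999523162842, 1.7999999523162842, 1.7999999523162842, 1.7999999523162842, 1.7999999523162842, 1.7999999523162842, 2.0999999046325684, 1.899999976158142, 1.7000000476837158, 1.7000000476837158, 1.7000000476837158, 1.7000000476837158, 1.7000000476837158, 1.7000000476837158, 1.7000000476837158, 1.7000000476837158, 1.7000000476837158, 1.7000000476837158]
```

View pics/c3.png

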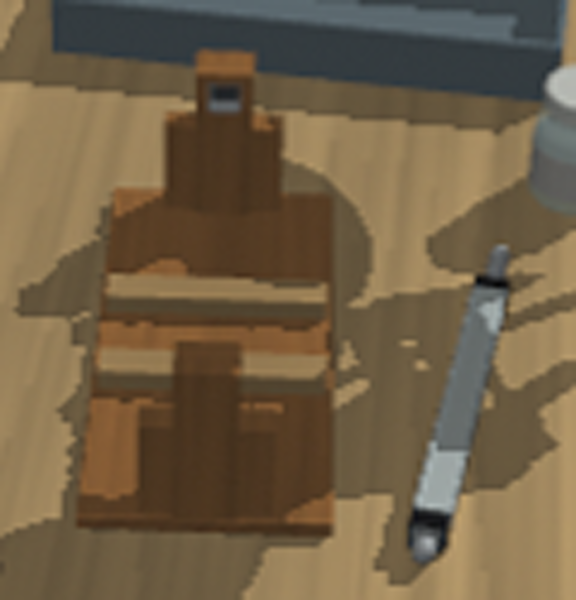

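Tote centre is about (0.591, -0.2215) with yaw 3.75°. The bar's middle is about (0.4245, -0.175) on an axis at 82°, sprung end towards -y. I'll write a planner that turns waypoints into call rows.

```bash
cat > plan.py <<'E'
import numpy as np, json
from h import *
from scipy.spatial.transform import Rotation as Ro
T=np.array([0.591,-0.2215]); TY=np.radians(3.75)
def tote(x,y): return T+np.array([[np.cos(TY),-np.sin(TY)],[np.sin(TY),np.cos(TY)]])@[x,y]
class P:
    def __init__(s):
        o=robot.get_obs(); s.p=np.array(o["position"])*1000; X=Ro.from_rotvec(o["tcp_rot"]).as_matrix()
        s.y=np.arctan2(X[1,0],X[0,0]); print("t",round(o["t"],1),"pos",s.p.round(1),"yaw",np.degrees(s.y).round(1),"w",round(o["grip_width"]*1000,1),"j6",o["joint_positions"][5].round(2),"zdn",X[2,2].round(4))
    def call(s,wps,label="",**kw):
        "wps: list of (x,y,z mm,yaw rad,rows)"
        y0=s.y; tx=np.array([np.cos(y0),np.sin(y0),0]); ty=np.array([np.sin(y0),-np.cos(y0),0])
        rows=[];a=np.zeros(4)
        for x,y,z,w,n in wps:
            d=np.array([x,y,z])-s.p
            b=np.array([d@tx,d@ty,-d[2],-(w-y0)]); b[:3]=b[:3].round(); b[3]=b[3].round(2)
            for k in range(1,n+1):
                q=a+(b-a)*k/n; rows.append([int(round(v)) for v in q[:3]]+[0,0,float(round(q[3],2))])
            if np.linalg.norm((b-a)[:3])/n>62 or abs(b[3]-a[3])/n>.186: print("FAST",label,np.linalg.norm((b-a)[:3])/n,abs(b[3]-a[3])/n)
            a=b
        assert len(rows)==10,len(rows)
        s.p=s.p+tx*a[0]+ty*a[1]-[0,0,a[2]]; s.y=y0-a[3]
        print(label,kw,json.dumps(rows).replace(" ",""))
def cycle(pick,phi,place,along_y,H,off=0,z0=170,slow=10,opening=0.09):
    "pick slat centre (m), phi deg; place tote xy (mm); H top of support mm; off: grip offset along slat (mm)"
    s=P(); f=np.radians(phi)
    g=np.array(pick)*1000+off*np.array([np.cos(f),np.sin(f)])
    w2=TY+(np.pi/2 if along_y else 0)
    q=tote(*(np.array(place)/1000))*1000+off*np.array([np.cos(w2),np.sin(w2)])
    x,y,z=s.p
    s.call([(*g,z0,f,10)],"A",fingers=opening)
    s.call([(*g,4,f,6),(*g,4,f,4)],"B")
    s.call([(*g,4,f,4),(*g,z0,f,5),(*g,z0,f,1)],"C",fingers=-1,squeeze=30)
    s.call([(*q,z0,w2,slow)]+([(*q,z0,w2,10-slow)] if slow<10 else []),"D")
    s.call([(*q,H+6,w2,6),(*q,H+5,w2,4)],"E")
    s.call([(*q,H+5,w2,4),(*q,z0,w2,5),(*q,z0,w2,1)],"F",fingers=opening)
E
python3 - <<'E'
from plan import *
s=P()
s.call([(450,-250,200,s.y,8),(450,-250,200,s.y,2)],"pre",fingers=0.09)
E
```

```text
t 0.5 pos [ 167.1 -497.7  226.7] yaw 18.6 w 92.0 j6 -0.15 zdn -1.0
pre {'fingers': 0.09} [[43,-18,3,0,0,0.0],[87,-36,7,0,0,0.0],[130,-54,10,0,0,0.0],[174,-72,14,0,0,0.0],[217,-91,17,0,0,0.0],[260,-109,20,0,0,0.0],[304,-127,24,0,0,0.0],[347,-145,27,0,0,0.0],[347,-145,27,0,0,0.0],[347,-145,27,0,0,0.0]]
```

Request:
carry_out --pt "43 -18 3 0 0 0.0" --pt "87 -36 7 0 0 0.0" --pt "130 -54 10 0 0 0.0" --pt "174 -72 14 0 0 0.0" --pt "217 -91 17 0 0 0.0" --pt "260 -109 20 0 0 0.0" --pt "304 -127 24 0 0 0.0" --pt "347 -145 27 0 0 0.0" --pt "347 -145 27 0 0 0.0" --pt "347 -145 27 0 0 0.0" --fingers 0.09

```text
t: 1.75
position: [0.4496, -0.25, 0.1997]
tcp_rot: [3.1, 0.507, -0.001]
wrist_force: [-1.1, 0.1, -0.8]
grip_width: 0.0499
grip_force: 0.0
```

```bash
python3 - <<'E'
from plan import *
np.set_printoptions(suppress=True,precision=4)
S=slats(); print(S[:,:5])
r=min(S,key=lambda r:np.hypot(r[0]-.437,r[1]-.093))
cycle(r[:2],r[2],(-40,0),True,26)
E
```

```text
[[  0.4355   0.0927  -4.7536 137.4772  26.1546]
 [  0.4328   0.2474  15.1491 139.7375  27.4303]
 [  0.4412   0.1697 -10.5751 131.6422  27.9076]
 [  0.4302   0.3288  13.0379 143.2336  29.5358]
 [  0.444    0.4061   0.2441 139.2681  29.23  ]
 [  0.5858   0.1697  -0.9762 139.3385  28.9209]
 [  0.5964   0.251    0.3001 132.1523  29.6108]
 [  0.5886   0.3351  -3.7458 140.8414  29.7338]]
t 1.9 pos [ 449.2 -250.8  199.9] yaw 18.5 w 50.3 j6 0.59 zdn -1.0
A {'fingers': 0.09} [[10,-33,3,0,0,0.04],[19,-66,6,0,0,0.08],[29,-99,9,0,0,0.12],[38,-132,12,0,0,0.16],[48,-165,15,0,0,0.2],[58,-198,18,0,0,0.25],[67,-231,21,0,0,0.29],[77,-264,24,0,0,0.33],[86,-297,27,0,0,0.37],[96,-330,30,0,0,0.41]]
B {} [[0,0,28,0,0,0.0],[0,0,55,0,0,0.0],[0,0,83,0,0,0.0],[0,0,111,0,0,0.0],[0,0,138,0,0,0.0],[0,0,166,0,0,0.0],[0,0,166,0,0,0.0],[0,0,166,0,0,0.0],[0,0,166,0,0,0.0],[0,0,166,0,0,0.0]]
C {'fingers': -1, 'squeeze': 30} [[0,0,0,0,0,0.0],[0,0,0,0,0,0.0],[0,0,0,0,0,0.0],[0,0,0,0,0,0.0],[0,0,-33,0,0,0.0],[0,0,-66,0,0,0.0],[0,0,-100,0,0,0.0],[0,0,-133,0,0,0.0],[0,0,-166,0,0,0.0],[0,0,-166,0,0,0.0]]
D {} [[14,30,0,0,0,-0.17],[29,61,0,0,0,-0.34],[43,92,0,0,0,-0.52],[57,122,0,0,0,-0.69],[72,152,0,0,0,-0.86],[86,183,0,0,0,-1.03],[100,214,0,0,0,-1.2],[114,244,0,0,0,-1.38],[129,274,0,0,0,-1.55],[143,305,0,0,0,-1.72]]
E {} [[0,0,23,0,0,0.0],[0,0,46,0,0,0.0],[0,0,69,0,0,0.0],[0,0,92,0,0,0.0],[0,0,115,0,0,0.0],[0,0,138,0,0,0.0],[0,0,138,0,0,0.0],[0,0,138,0,0,0.0],[0,0,139,0,0,0.0],[0,0,139,0,0,0.0]]
F {'fingers': 0.09} [[0,0,0,0,0,0.0],[0,0,0,0,0,0.0],[0,0,0,0,0,0.0],[0,0,0,0,0,0.0],[0,0,-28,0,0,0.0],[0,0,-56,0,0,0.0],[0,0,-83,0,0,0.0],[0,0,-111,0,0,0.0],[0,0,-139,0,0,0.0],[0,0,-139,0,0,0.0]]
```

Request:
carry_out --pt "10 -33 3 0 0 0.04" --pt "19 -66 6 0 0 0.08" --pt "29 -99 9 0 0 0.12" --pt "38 -132 12 0 0 0.16" --pt "48 -165 15 0 0 0.2" --pt "58 -198 18 0 0 0.25" --pt "67 -231 21 0 0 0.29" --pt "77 -264 24 0 0 0.33" --pt "86 -297 27 0 0 0.37" --pt "96 -330 30 0 0 0.41" --fingers 0.09

```text
t: 3.15
position: [0.4359, 0.0936, 0.1699]
tcp_rot: [3.138, -0.14, 0.001]
wrist_force: [-1.0, -0.7, 0.6]
grip_width: 0.05
grip_force: 0.0
```

Request:
carry_out --pt "0 0 28 0 0 0" --pt "0 0 55 0 0 0" --pt "0 0 83 0 0 0" --pt "0 0 111 0 0 0" --pt "0 0 138 0 0 0" --pt "0 0 166 0 0 0" --pt "0 0 166 0 0 0" --pt "0 0 166 0 0 0" --pt "0 0 166 0 0 0" --pt "0 0 166 0 0 0"

```text
t: 4.4
position: [0.4365, 0.0935, 0.0045]
tcp_rot: [-3.139, 0.135, -0.003]
wrist_force: [-0.5, 0.1, 0.7]
grip_width: 0.05
grip_force: 0.0
```

Request:
carry_out --pt "0 0 0 0 0 0" --pt "0 0 0 0 0 0" --pt "0 0 0 0 0 0" --pt "0 0 0 0 0 0" --pt "0 0 -33 0 0 0" --pt "0 0 -66 0 0 0" --pt "0 0 -100 0 0 0" --pt "0 0 -133 0 0 0" --pt "0 0 -166 0 0 0" --pt "0 0 -166 0 0 0" --fingers -1 --squeeze 30

```text
t: 5.65
position: [0.4373, 0.0936, 0.1717]
tcp_rot: [-3.138, 0.135, -0.008]
wrist_force: [-0.5, 0.6, -0.9]
grip_width: 0.0258
grip_force: 30.0
```

Request:
carry_out --pt "14 30 0 0 0 -0.17" --pt "29 61 0 0 0 -0.34" --pt "43 92 0 0 0 -0.52" --pt "57 122 0 0 0 -0.69" --pt "72 152 0 0 0 -0.86" --pt "86 183 0 0 0 -1.03" --pt "100 214 0 0 0 -1.2" --pt "114 244 0 0 0 -1.38" --pt "129 274 0 0 0 -1.55" --pt "143 305 0 0 0 -1.72"

```text
t: 6.9
position: [0.5518, -0.2233, 0.1678]
tcp_rot: [-2.142, -2.294, 0.001]
wrist_force: [0.3, -0.7, -0.4]
grip_width: 0.0257
grip_force: 30.0
```

Request:
carry_out --pt "0 0 23 0 0 0" --pt "0 0 46 0 0 0" --pt "0 0 69 0 0 0" --pt "0 0 92 0 0 0" --pt "0 0 115 0 0 0" --pt "0 0 138 0 0 0" --pt "0 0 138 0 0 0" --pt "0 0 138 0 0 0" --pt "0 0 139 0 0 0" --pt "0 0 139 0 0 0"

```text
t: 8.15
position: [0.552, -0.2226, 0.0307]
tcp_rot: [2.15, 2.29, -0.0]
wrist_force: [-0.3, 0.8, -1.0]
grip_width: 0.0258
grip_force: 30.0
```

```bash
python3 - <<'E'
from plan import *
P(); print(tote(-.04,0)); print(robot.get_obs()["wrist_force"])
E
```

```text
t 8.2 pos [ 552.  -222.6   30.7] yaw 93.6 w 25.8 j6 -0.57 zdn -1.0
[ 0.55108564 -0.22411613]
[-0.30435583  0.77723196 -0.99223451]
```

Request:
carry_out --pt "0 0 0 0 0 0" --pt "0 0 0 0 0 0" --pt "0 0 0 0 0 0" --pt "0 0 0 0 0 0" --pt "0 0 -28 0 0 0" --pt "0 0 -56 0 0 0" --pt "0 0 -83 0 0 0" --pt "0 0 -111 0 0 0" --pt "0 0 -139 0 0 0" --pt "0 0 -139 0 0 0" --fingers 0.09

```text
t: 9.4
position: [0.5532, -0.2232, 0.172]
tcp_rot: [2.147, 2.287, 0.002]
wrist_force: [0.5, 0.1, -0.8]
grip_width: 0.0501
grip_force: 0.0
```

```bash
python3 - <<'E'
from plan import *
np.set_printoptions(suppress=True,precision=4)
S=slats(); print(S[:,:5])
r=min(S,key=lambda r:np.hypot(r[0]-.586,r[1]-.17))
cycle(r[:2],r[2],(40,0),True,26,off=-45,opening=-0.04)
s=shot("side",2); cv2.imwrite("pics/s1.png",cv2.cvtColor(np.uint8(s),cv2.COLOR_RGB2BGR))
t=shot("top",1)
v=np.vstack([cv2.resize(x[a:b,c:d],(576,288)) for x,a,b,c,d in((s,90,215,190,440-0),(t,160,235,255,405))])
cv2.imwrite("pics/v1.png",cv2.cvtColor(np.uint8(v),cv2.COLOR_RGB2BGR))
E
```

```text
[[  0.4331   0.2475  14.2956 139.0494  27.4303]
 [  0.4308   0.3292  12.7303 139.3174  29.9944]
 [  0.444    0.4061  -0.1536 139.3417  29.664 ]
 [  0.5858   0.1695  -1.5452 139.2821  29.138 ]
 [  0.5965   0.2515  -0.15   132.3453  29.3579]
 [  0.5887   0.335   -4.4189 140.6903  29.8019]]
t 9.6 pos [ 551.5 -222.3  168.5] yaw 93.6 w 50.0 j6 -0.57 zdn -1.0
A {'fingers': -0.04} [[39,1,0,0,0,0.17],[79,3,0,0,0,0.33],[118,4,-1,0,0,0.5],[157,6,-1,0,0,0.66],[196,7,-1,0,0,0.83],[236,8,-1,0,0,1.0],[275,10,-1,0,0,1.16],[314,11,-2,0,0,1.33],[354,13,-2,0,0,1.49],[393,14,-2,0,0,1.66]]
B {} [[0,0,28,0,0,0.0],[0,0,55,0,0,0.0],[0,0,83,0,0,0.0],[0,0,111,0,0,0.0],[0,0,138,0,0,0.0],[0,0,166,0,0,0.0],[0,0,166,0,0,0.0],[0,0,166,0,0,0.0],[0,0,166,0,0,0.0],[0,0,166,0,0,0.0]]
C {'fingers': -1, 'squeeze': 30} [[0,0,0,0,0,0.0],[0,0,0,0,0,0.0],[0,0,0,0,0,0.0],[0,0,0,0,0,0.0],[0,0,-33,0,0,0.0],[0,0,-66,0,0,0.0],[0,0,-100,0,0,0.0],[0,0,-133,0,0,0.0],[0,0,-166,0,0,0.0],[0,0,-166,0,0,0.0]]
D {} [[10,43,0,0,0,-0.17],[21,86,0,0,0,-0.33],[31,130,0,0,0,-0.5],[42,173,0,0,0,-0.66],[52,216,0,0,0,-0.83],[62,259,0,0,0,-1.0],[73,302,0,0,0,-1.16],[83,346,0,0,0,-1.33],[94,389,0,0,0,-1.49],[104,432,0,0,0,-1.66]]
E {} [[0,0,23,0,0,0.0],[0,0,46,0,0,0.0],[0,0,69,0,0,0.0],[0,0,92,0,0,0.0],[0,0,115,0,0,0.0],[0,0,138,0,0,0.0],[0,0,138,0,0,0.0],[0,0,138,0,0,0.0],[0,0,139,0,0,0.0],[0,0,139,0,0,0.0]]
F {'fingers': -0.04} [[0,0,0,0,0,0.0],[0,0,0,0,0,0.0],[0,0,0,0,0,0.0],[0,0,0,0,0,0.0],[0,0,-28,0,0,0.0],[0,0,-56,0,0,0.0],[0,0,-83,0,0,0.0],[0,0,-111,0,0,0.0],[0,0,-139,0,0,0.0],[0,0,-139,0,0,0.0]]
```

View pics/v1.png

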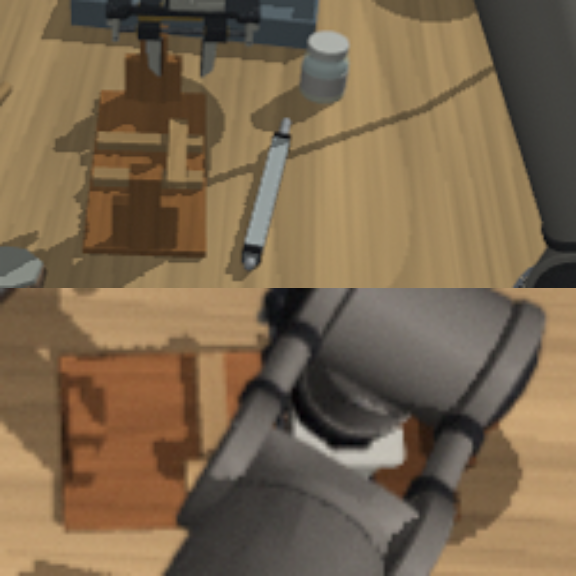

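The side view shows slat one lying flat across both bearers on the near side. I'll carry on with the second.

Request:
carry_out --pt "39 1 0 0 0 0.17" --pt "79 3 0 0 0 0.33" --pt "118 4 -1 0 0 0.5" --pt "157 6 -1 0 0 0.66" --pt "196 7 -1 0 0 0.83" --pt "236 8 -1 0 0 1.0" --pt "275 10 -1 0 0 1.16" --pt "314 11 -2 0 0 1.33" --pt "354 13 -2 0 0 1.49" --pt "393 14 -2 0 0 1.66" --fingers -0.04

```text
t: 10.95
position: [0.541, 0.1717, 0.1709]
tcp_rot: [3.141, -0.05, -0.002]
wrist_force: [0.4, -0.7, -0.1]
grip_width: 0.0442
grip_force: 0.0
```

Request:
carry_out --pt "0 0 28 0 0 0" --pt "0 0 55 0 0 0" --pt "0 0 83 0 0 0" --pt "0 0 111 0 0 0" --pt "0 0 138 0 0 0" --pt "0 0 166 0 0 0" --pt "0 0 166 0 0 0" --pt "0 0 166 0 0 0" --pt "0 0 166 0 0 0" --pt "0 0 166 0 0 0"

```text
t: 12.2
position: [0.5419, 0.1706, 0.0066]
tcp_rot: [-3.141, 0.041, -0.003]
wrist_force: [0.0, 0.1, -0.1]
grip_width: 0.0438
grip_force: 0.0
```

Request:
carry_out --pt "0 0 0 0 0 0" --pt "0 0 0 0 0 0" --pt "0 0 0 0 0 0" --pt "0 0 0 0 0 0" --pt "0 0 -33 0 0 0" --pt "0 0 -66 0 0 0" --pt "0 0 -100 0 0 0" --pt "0 0 -133 0 0 0" --pt "0 0 -166 0 0 0" --pt "0 0 -166 0 0 0" --fingers -1 --squeeze 30

```text
t: 13.45
position: [0.5427, 0.1707, 0.1742]
tcp_rot: [-3.14, 0.041, -0.008]
wrist_force: [-0.9, -0.0, -1.7]
grip_width: 0.0254
grip_force: 30.0
```

Request:
carry_out --pt "10 43 0 0 0 -0.17" --pt "21 86 0 0 0 -0.33" --pt "31 130 0 0 0 -0.5" --pt "42 173 0 0 0 -0.66" --pt "52 216 0 0 0 -0.83" --pt "62 259 0 0 0 -1.0" --pt "73 302 0 0 0 -1.16" --pt "83 346 0 0 0 -1.33" --pt "94 389 0 0 0 -1.49" --pt "104 432 0 0 0 -1.66"

```text
t: 14.7
position: [0.6336, -0.2653, 0.1696]
tcp_rot: [-2.142, -2.294, 0.001]
wrist_force: [-0.9, 0.5, -0.2]
grip_width: 0.0255
grip_force: 30.0
```

```bash
python3 - <<'E'
from plan import *
np.set_printoptions(suppress=True,precision=4)
P(); print(slats()[:,:5]); print(tote(.04,-.045))
im=wood(shot("side",2)); 
E
```

```text
t 14.7 pos [ 633.6 -265.3  169.6] yaw 93.9 w 25.5 j6 -0.58 zdn -1.0
[[  0.4331   0.2477  15.0135 139.0535  27.1409]
 [  0.4321   0.3294  12.487  139.1915  29.7198]
 [  0.443    0.1698 -10.0493 134.9859  27.7833]
 [  0.4439   0.4066   1.04   139.1922  28.8166]
 [  0.5964   0.2512  -0.1722 132.3371  29.5643]
 [  0.5887   0.335   -4.6049 139.9186  29.7987]]
[ 0.6339 -0.2638]
```

Request:
carry_out --pt "0 0 23 0 0 0" --pt "0 0 46 0 0 0" --pt "0 0 69 0 0 0" --pt "0 0 92 0 0 0" --pt "0 0 115 0 0 0" --pt "0 0 138 0 0 0" --pt "0 0 138 0 0 0" --pt "0 0 138 0 0 0" --pt "0 0 139 0 0 0" --pt "0 0 139 0 0 0"

```text
t: 16.2
position: [0.634, -0.264, 0.033]
tcp_rot: [2.15, 2.29, -0.0]
wrist_force: [0.7, 0.6, -0.1]
grip_width: 0.0256
grip_force: 30.0
```

Request:
carry_out --pt "0 0 0 0 0 0" --pt "0 0 0 0 0 0" --pt "0 0 0 0 0 0" --pt "0 0 0 0 0 0" --pt "0 0 -28 0 0 0" --pt "0 0 -56 0 0 0" --pt "0 0 -83 0 0 0" --pt "0 0 -111 0 0 0" --pt "0 0 -139 0 0 0" --pt "0 0 -139 0 0 0" --fingers 0.09

```text
t: 17.45
position: [0.6352, -0.2647, 0.1745]
tcp_rot: [2.147, 2.286, 0.002]
wrist_force: [0.6, 0.4, -1.2]
grip_width: 0.0502
grip_force: 0.0
```

```bash
cat >> plan.py <<'E'
def nxt(near,*a,**k):
    np.set_printoptions(suppress=True,precision=4)
    S=slats(); print(S[:,:5])
    r=min(S,key=lambda r:np.hypot(r[0]-near[0],r[1]-near[1])); print("pick",r[:5])
    cycle(r[:2],r[2],*a,**k)
E
python3 -c "
from plan import *
nxt((.443,.17),(0,-39),False,40)"
```

```text
[[  0.433    0.2478  14.6796 139.0522  26.7708]
 [  0.4312   0.3292  12.536  137.3632  29.7906]
 [  0.443    0.1698  -9.9781 134.9859  27.7833]
 [  0.444    0.4064   1.344  138.7674  28.7221]
 [  0.5964   0.2511  -1.1115 132.2218  29.5058]
 [  0.5889   0.3348  -4.5357 140.3123  29.3138]]
pick [  0.443    0.1698  -9.9781 134.9859  27.7833]
t 17.6 pos [ 633.4 -263.8  170.3] yaw 93.6 w 50.0 j6 -0.57 zdn -1.0
A {'fingers': 0.09} [[44,-16,0,0,0,0.18],[89,-33,0,0,0,0.36],[134,-49,0,0,0,0.54],[178,-65,0,0,0,0.72],[222,-82,0,0,0,0.9],[267,-98,0,0,0,1.09],[312,-114,0,0,0,1.27],[356,-130,0,0,0,1.45],[400,-147,0,0,0,1.63],[445,-163,0,0,0,1.81]]
B {} [[0,0,28,0,0,0.0],[0,0,55,0,0,0.0],[0,0,83,0,0,0.0],[0,0,111,0,0,0.0],[0,0,138,0,0,0.0],[0,0,166,0,0,0.0],[0,0,166,0,0,0.0],[0,0,166,0,0,0.0],[0,0,166,0,0,0.0],[0,0,166,0,0,0.0]]
C {'fingers': -1, 'squeeze': 30} [[0,0,0,0,0,0.0],[0,0,0,0,0,0.0],[0,0,0,0,0,0.0],[0,0,0,0,0,0.0],[0,0,-33,0,0,0.0],[0,0,-66,0,0,0.0],[0,0,-100,0,0,0.0],[0,0,-133,0,0,0.0],[0,0,-166,0,0,0.0],[0,0,-166,0,0,0.0]]
D {} [[22,40,0,0,0,-0.02],[45,79,0,0,0,-0.05],[67,119,0,0,0,-0.07],[90,159,0,0,0,-0.1],[112,198,0,0,0,-0.12],[134,238,0,0,0,-0.14],[157,278,0,0,0,-0.17],[179,318,0,0,0,-0.19],[202,357,0,0,0,-0.22],[224,397,0,0,0,-0.24]]
E {} [[0,0,21,0,0,0.0],[0,0,41,0,0,0.0],[0,0,62,0,0,0.0],[0,0,83,0,0,0.0],[0,0,103,0,0,0.0],[0,0,124,0,0,0.0],[0,0,124,0,0,0.0],[0,0,124,0,0,0.0],[0,0,125,0,0,0.0],[0,0,125,0,0,0.0]]
F {'fingers': 0.09} [[0,0,0,0,0,0.0],[0,0,0,0,0,0.0],[0,0,0,0,0,0.0],[0,0,0,0,0,0.0],[0,0,-25,0,0,0.0],[0,0,-50,0,0,0.0],[0,0,-75,0,0,0.0],[0,0,-100,0,0,0.0],[0,0,-125,0,0,0.0],[0,0,-125,0,0,0.0]]
```

Request:
carry_out --pt "44 -16 0 0 0 0.18" --pt "89 -33 0 0 0 0.36" --pt "134 -49 0 0 0 0.54" --pt "178 -65 0 0 0 0.72" --pt "222 -82 0 0 0 0.9" --pt "267 -98 0 0 0 1.09" --pt "312 -114 0 0 0 1.27" --pt "356 -130 0 0 0 1.45" --pt "400 -149 0 0 0 1.63" --pt "445 -166 0 0 0 1.81" --fingers 0.09

```text
t: 18.85
position: [0.439, 0.17, 0.1705]
tcp_rot: [3.128, -0.282, -0.003]
wrist_force: [0.2, 0.6, -0.8]
grip_width: 0.0498
grip_force: 0.0
```

Request:
carry_out --pt "0 0 28 0 0 0" --pt "0 0 55 0 0 0" --pt "0 0 83 0 0 0" --pt "0 0 111 0 0 0" --pt "0 0 138 0 0 0" --pt "0 0 166 0 0 0" --pt "0 0 166 0 0 0" --pt "0 0 166 0 0 0" --pt "0 0 166 0 0 0" --pt "0 0 166 0 0 0"

```text
t: 20.1
position: [0.4411, 0.169, 0.0065]
tcp_rot: [-3.129, 0.272, -0.002]
wrist_force: [-0.2, -0.3, 0.4]
grip_width: 0.05
grip_force: 0.0
```

Request:
carry_out --pt "0 0 0 0 0 0" --pt "0 0 0 0 0 0" --pt "0 0 0 0 0 0" --pt "0 0 0 0 0 0" --pt "0 0 -33 0 0 0" --pt "0 0 -66 0 0 0" --pt "0 0 -100 0 0 0" --pt "0 0 -133 0 0 0" --pt "0 0 -166 0 0 0" --pt "0 0 -166 0 0 0" --fingers -1 --squeeze 30

```text
t: 21.35
position: [0.442, 0.1692, 0.1738]
tcp_rot: [-3.128, 0.272, -0.008]
wrist_force: [-0.2, -0.3, -0.8]
grip_width: 0.0256
grip_force: 29.9
```

Request:
carry_out --pt "22 40 0 0 0 -0.02" --pt "45 79 0 0 0 -0.05" --pt "67 119 0 0 0 -0.07" --pt "90 159 0 0 0 -0.1" --pt "112 198 0 0 0 -0.12" --pt "134 238 0 0 0 -0.14" --pt "157 278 0 0 0 -0.17" --pt "179 318 0 0 0 -0.19" --pt "202 357 0 0 0 -0.22" --pt "227 396 0 0 0 -0.24"

```text
t: 22.6
position: [0.5956, -0.2615, 0.1697]
tcp_rot: [-3.138, -0.105, 0.004]
wrist_force: [0.3, 0.3, -0.8]
grip_width: 0.0253
grip_force: 29.9
```

```bash
python3 - <<'E'
from plan import *
P(); print(tote(0,-.039))
s=shot("side",2); v=cv2.resize(s[70:235,190:340],(600,600)); cv2.imwrite("pics/v2.png",cv2.cvtColor(np.uint8(v),cv2.COLOR_RGB2BGR))
E
```

```text
t 22.6 pos [ 595.6 -261.5  169.7] yaw 3.8 w 25.3 j6 0.97 zdn -1.0
[ 0.59355072 -0.2604165 ]
```

View pics/v2.png

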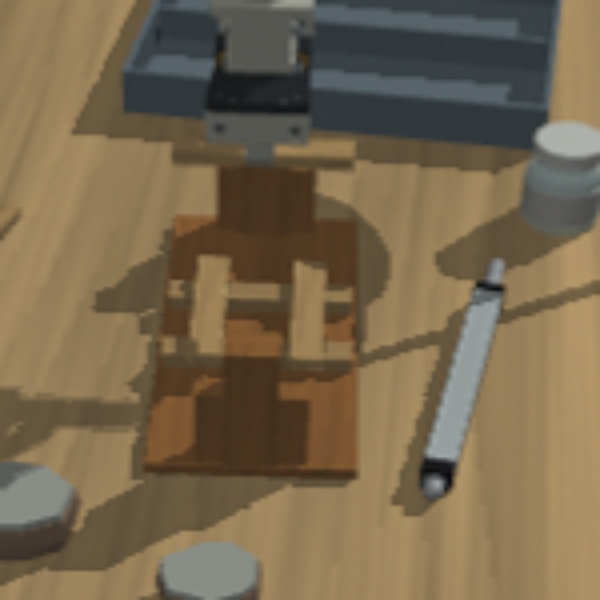

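Both first-layer slats lie flat and parallel across the bearers, and the third is held above the post. I'll place it with a 2 mm correction.

Request:
carry_out --pt "-1 0 21 0 0 0" --pt "-2 -1 41 0 0 0" --pt "-2 -1 62 0 0 0" --pt "-2 -1 83 0 0 0" --pt "-2 -1 103 0 0 0" --pt "-2 -1 124 0 0 0" --pt "-2 -1 124 0 0 0" --pt "-2 -1 124 0 0 0" --pt "-2 -1 125 0 0 0" --pt "-2 -1 125 0 0 0"

```text
t: 23.95
position: [0.5937, -0.2594, 0.0467]
tcp_rot: [3.14, 0.104, -0.0]
wrist_force: [-0.4, -0.2, -0.4]
grip_width: 0.026
grip_force: 29.9
```

Request:
carry_out --pt "0 0 0 0 0 0" --pt "0 0 0 0 0 0" --pt "0 0 0 0 0 0" --pt "0 0 0 0 0 0" --pt "0 0 -25 0 0 0" --pt "0 0 -50 0 0 0" --pt "0 0 -75 0 0 0" --pt "0 0 -100 0 0 0" --pt "0 0 -125 0 0 0" --pt "0 0 -125 0 0 0" --fingers 0.09

```text
t: 25.2
position: [0.5948, -0.26, 0.1738]
tcp_rot: [3.137, 0.104, 0.006]
wrist_force: [0.4, 0.0, 0.0]
grip_width: 0.0502
grip_force: 0.0
```

```bash
python3 -c "
from plan import *
nxt((.433,.247),(0,39),False,40)"
```

```text
[[  0.4328   0.2473  13.8644 138.3511  27.7   ]
 [  0.4314   0.3296  12.5529 138.0325  29.5168]
 [  0.4439   0.4065   0.719  139.1308  29.1035]
 [  0.5964   0.2507  -0.6757 132.841   27.8021]
 [  0.5885   0.3354  -4.8151 140.3659  29.4992]]
pick [  0.4328   0.2473  13.8644 138.3511  27.7   ]
t 25.4 pos [ 593.2 -259.2  170.3] yaw 3.8 w 50.1 j6 0.97 zdn -1.0
A {'fingers': 0.09} [[-13,-52,0,0,0,-0.02],[-25,-103,0,0,0,-0.04],[-38,-155,0,0,0,-0.05],[-50,-206,0,0,0,-0.07],[-63,-258,0,0,0,-0.09],[-76,-310,0,0,0,-0.11],[-88,-361,0,0,0,-0.13],[-101,-413,0,0,0,-0.14],[-113,-464,0,0,0,-0.16],[-126,-516,0,0,0,-0.18]]
B {} [[0,0,28,0,0,0.0],[0,0,55,0,0,0.0],[0,0,83,0,0,0.0],[0,0,111,0,0,0.0],[0,0,138,0,0,0.0],[0,0,166,0,0,0.0],[0,0,166,0,0,0.0],[0,0,166,0,0,0.0],[0,0,166,0,0,0.0],[0,0,166,0,0,0.0]]
C {'fingers': -1, 'squeeze': 30} [[0,0,0,0,0,0.0],[0,0,0,0,0,0.0],[0,0,0,0,0,0.0],[0,0,0,0,0,0.0],[0,0,-33,0,0,0.0],[0,0,-66,0,0,0.0],[0,0,-100,0,0,0.0],[0,0,-133,0,0,0.0],[0,0,-166,0,0,0.0],[0,0,-166,0,0,0.0]]
D {} [[5,46,0,0,0,0.02],[9,91,0,0,0,0.04],[14,136,0,0,0,0.05],[18,182,0,0,0,0.07],[23,228,0,0,0,0.09],[28,273,0,0,0,0.11],[32,318,0,0,0,0.13],[37,364,0,0,0,0.14],[41,410,0,0,0,0.16],[46,455,0,0,0,0.18]]
E {} [[0,0,21,0,0,0.0],[0,0,41,0,0,0.0],[0,0,62,0,0,0.0],[0,0,83,0,0,0.0],[0,0,103,0,0,0.0],[0,0,124,0,0,0.0],[0,0,124,0,0,0.0],[0,0,124,0,0,0.0],[0,0,125,0,0,0.0],[0,0,125,0,0,0.0]]
F {'fingers': 0.09} [[0,0,0,0,0,0.0],[0,0,0,0,0,0.0],[0,0,0,0,0,0.0],[0,0,0,0,0,0.0],[0,0,-25,0,0,0.0],[0,0,-50,0,0,0.0],[0,0,-75,0,0,0.0],[0,0,-100,0,0,0.0],[0,0,-125,0,0,0.0],[0,0,-125,0,0,0.0]]
```

Request:
carry_out --pt "-13 -52 0 0 0 -0.02" --pt "-25 -103 0 0 0 -0.04" --pt "-38 -155 0 0 0 -0.05" --pt "-50 -206 0 0 0 -0.07" --pt "-63 -258 0 0 0 -0.09" --pt "-76 -310 0 0 0 -0.11" --pt "-88 -361 0 0 0 -0.13" --pt "-101 -413 0 0 0 -0.14" --pt "-113 -464 0 0 0 -0.16" --pt "-126 -516 0 0 0 -0.18" --fingers 0.09

```text
t: 26.6
position: [0.4325, 0.2483, 0.1705]
tcp_rot: [3.117, 0.387, -0.003]
wrist_force: [0.9, 0.9, -0.6]
grip_width: 0.0501
grip_force: 0.0
```

Request:
carry_out --pt "0 0 28 0 0 0" --pt "0 0 55 0 0 0" --pt "0 0 83 0 0 0" --pt "0 0 111 0 0 0" --pt "0 0 138 0 0 0" --pt "0 0 166 0 0 0" --pt "0 0 166 0 0 0" --pt "0 0 166 0 0 0" --pt "0 0 166 0 0 0" --pt "0 0 166 0 0 0"

```text
t: 27.85
position: [0.4343, 0.2472, 0.0065]
tcp_rot: [-3.117, -0.386, -0.002]
wrist_force: [0.4, 0.0, -0.0]
grip_width: 0.0499
grip_force: 0.0
```

Request:
carry_out --pt "0 0 0 0 0 0" --pt "0 0 0 0 0 0" --pt "0 0 0 0 0 0" --pt "0 0 0 0 0 0" --pt "0 0 -33 0 0 0" --pt "0 0 -66 0 0 0" --pt "0 0 -100 0 0 0" --pt "0 0 -133 0 0 0" --pt "0 0 -166 0 0 0" --pt "0 0 -166 0 0 0" --fingers -1 --squeeze 30

```text
t: 29.1
position: [0.4351, 0.2475, 0.1739]
tcp_rot: [-3.117, -0.386, -0.008]
wrist_force: [0.6, 0.3, -1.2]
grip_width: 0.0258
grip_force: 30.0
```

Request:
carry_out --pt "5 46 0 0 0 0.02" --pt "9 91 0 0 0 0.04" --pt "14 136 0 0 0 0.05" --pt "18 182 0 0 0 0.07" --pt "23 228 0 0 0 0.09" --pt "28 273 0 0 0 0.11" --pt "32 318 0 0 0 0.13" --pt "37 364 0 0 0 0.14" --pt "41 410 0 0 0 0.16" --pt "46 455 0 0 0 0.18"

```text
t: 30.35
position: [0.5891, -0.1842, 0.1698]
tcp_rot: [-3.139, -0.103, 0.004]
wrist_force: [0.9, 0.7, -0.4]
grip_width: 0.0255
grip_force: 30.0
```

```bash
python3 - <<'E'
from plan import *
P(); print(tote(0,.039))
E
```

```text
t 30.4 pos [ 589.1 -184.2  169.8] yaw 3.8 w 25.5 j6 1.08 zdn -1.0
[ 0.58844928 -0.1825835 ]
```

Request:
carry_out --pt "0 -1 21 0 0 0" --pt "0 -1 41 0 0 0" --pt "0 -1 62 0 0 0" --pt "0 -1 83 0 0 0" --pt "0 -1 103 0 0 0" --pt "0 -1 124 0 0 0" --pt "0 -1 124 0 0 0" --pt "0 -1 124 0 0 0" --pt "0 -1 125 0 0 0" --pt "0 -1 125 0 0 0"

```text
t: 31.6
position: [0.5893, -0.182, 0.0467]
tcp_rot: [3.14, 0.104, -0.0]
wrist_force: [-0.8, -0.6, 0.2]
grip_width: 0.0257
grip_force: 30.0
```

Request:
carry_out --pt "0 0 0 0 0 0" --pt "0 0 0 0 0 0" --pt "0 0 0 0 0 0" --pt "0 0 0 0 0 0" --pt "0 0 -25 0 0 0" --pt "0 0 -50 0 0 0" --pt "0 0 -75 0 0 0" --pt "0 0 -100 0 0 0" --pt "0 0 -125 0 0 0" --pt "0 0 -125 0 0 0" --fingers 0.09

```text
t: 32.85
position: [0.5904, -0.1825, 0.1738]
tcp_rot: [3.138, 0.104, 0.006]
wrist_force: [0.3, 0.5, -0.2]
grip_width: 0.0503
grip_force: 0.0
```

```bash
python3 -c "
from plan import *
nxt((.431,.329),(-40,0),True,54)"
```

```text
[[  0.4308   0.3292  12.9935 139.3201  29.9877]
 [  0.4439   0.4053  -0.2116 139.6521  29.2475]
 [  0.5964   0.2511   0.0798 131.7717  28.6167]
 [  0.5887   0.335   -4.042  140.6914  29.7987]]
pick [  0.4308   0.3292  12.9935 139.3201  29.9877]
t 33.0 pos [ 588.8 -181.7  170.5] yaw 3.8 w 49.9 j6 1.08 zdn -1.0
A {'fingers': 0.09} [[-12,-52,0,0,0,-0.02],[-25,-104,0,0,0,-0.03],[-37,-156,0,0,0,-0.05],[-50,-208,0,0,0,-0.06],[-62,-260,0,0,0,-0.08],[-74,-312,0,0,0,-0.1],[-87,-364,0,0,0,-0.11],[-99,-416,0,0,0,-0.13],[-112,-468,0,0,0,-0.14],[-124,-520,0,0,0,-0.16]]
B {} [[0,0,28,0,0,0.0],[0,0,55,0,0,0.0],[0,0,83,0,0,0.0],[0,0,111,0,0,0.0],[0,0,138,0,0,0.0],[0,0,166,0,0,0.0],[0,0,166,0,0,0.0],[0,0,166,0,0,0.0],[0,0,166,0,0,0.0],[0,0,166,0,0,0.0]]
C {'fingers': -1, 'squeeze': 30} [[0,0,0,0,0,0.0],[0,0,0,0,0,0.0],[0,0,0,0,0,0.0],[0,0,0,0,0,0.0],[0,0,-33,0,0,0.0],[0,0,-66,0,0,0.0],[0,0,-100,0,0,0.0],[0,0,-133,0,0,0.0],[0,0,-166,0,0,0.0],[0,0,-166,0,0,0.0]]
D {} [[-1,57,0,0,0,-0.14],[-1,113,0,0,0,-0.28],[-2,170,0,0,0,-0.42],[-3,226,0,0,0,-0.56],[-4,283,0,0,0,-0.7],[-4,340,0,0,0,-0.85],[-5,396,0,0,0,-0.99],[-6,453,0,0,0,-1.13],[-6,509,0,0,0,-1.27],[-7,566,0,0,0,-1.41]]
E {} [[0,0,18,0,0,0.0],[0,0,37,0,0,0.0],[0,0,55,0,0,0.0],[0,0,73,0,0,0.0],[0,0,92,0,0,0.0],[0,0,110,0,0,0.0],[0,0,110,0,0,0.0],[0,0,110,0,0,0.0],[0,0,111,0,0,0.0],[0,0,111,0,0,0.0]]
F {'fingers': 0.09} [[0,0,0,0,0,0.0],[0,0,0,0,0,0.0],[0,0,0,0,0,0.0],[0,0,0,0,0,0.0],[0,0,-22,0,0,0.0],[0,0,-44,0,0,0.0],[0,0,-67,0,0,0.0],[0,0,-89,0,0,0.0],[0,0,-111,0,0,0.0],[0,0,-111,0,0,0.0]]
```

Request:
carry_out --pt "-12 -52 0 0 0 -0.02" --pt "-25 -104 0 0 0 -0.03" --pt "-37 -156 0 0 0 -0.05" --pt "-50 -208 0 0 0 -0.06" --pt "-62 -260 0 0 0 -0.08" --pt "-74 -312 0 0 0 -0.1" --pt "-87 -364 0 0 0 -0.11" --pt "-99 -416 0 0 0 -0.13" --pt "-112 -468 0 0 0 -0.14" --pt "-125 -520 0 0 0 -0.16" --fingers 0.09

```text
t: 34.25
position: [0.4288, 0.3298, 0.1704]
tcp_rot: [3.12, 0.356, -0.003]
wrist_force: [0.1, -0.3, 0.6]
grip_width: 0.0501
grip_force: 0.0
```

Request:
carry_out --pt "0 0 28 0 0 0" --pt "0 0 55 0 0 0" --pt "0 0 83 0 0 0" --pt "0 0 111 0 0 0" --pt "0 0 138 0 0 0" --pt "0 0 166 0 0 0" --pt "0 0 166 0 0 0" --pt "0 0 166 0 0 0" --pt "0 0 166 0 0 0" --pt "0 0 166 0 0 0"

```text
t: 35.5
position: [0.4305, 0.3288, 0.0065]
tcp_rot: [-3.121, -0.355, -0.002]
wrist_force: [-0.1, -0.2, -0.4]
grip_width: 0.0501
grip_force: 0.0
```

Request:
carry_out --pt "0 0 0 0 0 0" --pt "0 0 0 0 0 0" --pt "0 0 0 0 0 0" --pt "0 0 0 0 0 0" --pt "0 0 -33 0 0 0" --pt "0 0 -66 0 0 0" --pt "0 0 -100 0 0 0" --pt "0 0 -133 0 0 0" --pt "0 0 -166 0 0 0" --pt "0 0 -166 0 0 0" --fingers -1 --squeeze 30

```text
t: 36.75
position: [0.4313, 0.3293, 0.1741]
tcp_rot: [-3.119, -0.355, -0.008]
wrist_force: [-0.6, 0.5, -1.7]
grip_width: 0.0255
grip_force: 30.0
```

Request:
carry_out --pt "-1 57 0 0 0 -0.14" --pt "-1 113 0 0 0 -0.28" --pt "-2 170 0 0 0 -0.42" --pt "-3 226 0 0 0 -0.56" --pt "-4 283 0 0 0 -0.7" --pt "-4 340 0 0 0 -0.85" --pt "-5 396 0 0 0 -0.99" --pt "-6 453 0 0 0 -1.13" --pt "-6 509 0 0 0 -1.27" --pt "-7 566 0 0 0 -1.41"

```text
t: 38.0
position: [0.55, -0.2261, 0.1701]
tcp_rot: [-2.14, -2.296, 0.001]
wrist_force: [0.8, 1.0, -0.5]
grip_width: 0.0257
grip_force: 30.0
```

```bash
python3 - <<'E'
from plan import *
P(); print(tote(-.04,0))
E
```

```text
t 38.0 pos [ 550.  -226.1  170.1] yaw 94.0 w 25.7 j6 -0.59 zdn -1.0
[ 0.55108564 -0.22411613]
```

Request:
carry_out --pt "1 1 18 0 0 0" --pt "1 1 37 0 0 0" --pt "1 1 55 0 0 0" --pt "1 1 73 0 0 0" --pt "1 1 92 0 0 0" --pt "1 1 110 0 0 0" --pt "1 1 110 0 0 0" --pt "1 1 110 0 0 0" --pt "1 1 111 0 0 0" --pt "1 1 111 0 0 0"

```text
t: 39.25
position: [0.5512, -0.2235, 0.0607]
tcp_rot: [-2.147, -2.293, 0.0]
wrist_force: [0.2, -0.0, -0.0]
grip_width: 0.026
grip_force: 30.0
```

Request:
carry_out --pt "0 0 0 0 0 0" --pt "0 0 0 0 0 0" --pt "0 0 0 0 0 0" --pt "0 0 0 0 0 0" --pt "0 0 -22 0 0 0" --pt "0 0 -44 0 0 0" --pt "0 0 -67 0 0 0" --pt "0 0 -89 0 0 0" --pt "0 0 -111 0 0 0" --pt "0 0 -111 0 0 0" --fingers 0.09

```text
t: 40.5
position: [0.5522, -0.224, 0.1734]
tcp_rot: [2.145, 2.29, 0.001]
wrist_force: [0.2, -0.7, 0.5]
grip_width: 0.0501
grip_force: 0.0
```

```bash
python3 -c "
from plan import *
nxt((.596,.251),(40,0),True,54)"
```

```text
[[  0.444    0.4064   0.5441 139.2334  29.4009]
 [  0.5964   0.2514  -0.2128 132.3836  29.2495]
 [  0.5887   0.335   -3.7418 140.6914  29.7987]]
pick [  0.5964   0.2514  -0.2128 132.3836  29.2495]
t 40.6 pos [ 550.8 -223.2  170.6] yaw 93.8 w 50.2 j6 -0.58 zdn -1.0
A {'fingers': 0.09} [[47,8,0,0,0,0.16],[94,15,0,0,0,0.33],[141,23,0,0,0,0.49],[188,31,0,0,0,0.66],[236,38,0,0,0,0.82],[283,46,1,0,0,0.98],[330,54,1,0,0,1.15],[377,62,1,0,0,1.31],[424,69,1,0,0,1.48],[471,77,1,0,0,1.64]]
B {} [[0,0,28,0,0,0.0],[0,0,55,0,0,0.0],[0,0,83,0,0,0.0],[0,0,111,0,0,0.0],[0,0,138,0,0,0.0],[0,0,166,0,0,0.0],[0,0,166,0,0,0.0],[0,0,166,0,0,0.0],[0,0,166,0,0,0.0],[0,0,166,0,0,0.0]]
C {'fingers': -1, 'squeeze': 30} [[0,0,0,0,0,0.0],[0,0,0,0,0,0.0],[0,0,0,0,0,0.0],[0,0,0,0,0,0.0],[0,0,-33,0,0,0.0],[0,0,-66,0,0,0.0],[0,0,-100,0,0,0.0],[0,0,-133,0,0,0.0],[0,0,-166,0,0,0.0],[0,0,-166,0,0,0.0]]
D {} [[4,47,0,0,0,-0.16],[7,94,0,0,0,-0.33],[11,141,0,0,0,-0.49],[14,188,0,0,0,-0.66],[18,236,0,0,0,-0.82],[22,283,0,0,0,-0.98],[25,330,0,0,0,-1.15],[29,377,0,0,0,-1.31],[32,424,0,0,0,-1.48],[36,471,0,0,0,-1.64]]
E {} [[0,0,18,0,0,0.0],[0,0,37,0,0,0.0],[0,0,55,0,0,0.0],[0,0,73,0,0,0.0],[0,0,92,0,0,0.0],[0,0,110,0,0,0.0],[0,0,110,0,0,0.0],[0,0,110,0,0,0.0],[0,0,111,0,0,0.0],[0,0,111,0,0,0.0]]
F {'fingers': 0.09} [[0,0,0,0,0,0.0],[0,0,0,0,0,0.0],[0,0,0,0,0,0.0],[0,0,0,0,0,0.0],[0,0,-22,0,0,0.0],[0,0,-44,0,0,0.0],[0,0,-67,0,0,0.0],[0,0,-89,0,0,0.0],[0,0,-111,0,0,0.0],[0,0,-111,0,0,0.0]]
```

Request:
carry_out --pt "47 8 0 0 0 0.16" --pt "94 15 0 0 0 0.33" --pt "141 23 0 0 0 0.49" --pt "188 31 0 0 0 0.66" --pt "236 38 0 0 0 0.82" --pt "283 46 1 0 0 0.98" --pt "330 54 1 0 0 1.15" --pt "377 62 1 0 0 1.31" --pt "424 69 1 0 0 1.48" --pt "471 76 1 0 0 1.64" --fingers 0.09

```text
t: 41.9
position: [0.5957, 0.2528, 0.1691]
tcp_rot: [3.141, -0.014, -0.003]
wrist_force: [-0.3, -0.3, 0.2]
grip_width: 0.0504
grip_force: 0.0
```

Request:
carry_out --pt "0 0 28 0 0 0" --pt "0 0 55 0 0 0" --pt "0 0 83 0 0 0" --pt "0 0 111 0 0 0" --pt "0 0 138 0 0 0" --pt "0 0 166 0 0 0" --pt "0 0 166 0 0 0" --pt "0 0 166 0 0 0" --pt "0 0 166 0 0 0" --pt "0 0 166 0 0 0"

```text
t: 43.15
position: [0.5962, 0.2514, 0.0048]
tcp_rot: [3.142, -0.006, 0.0]
wrist_force: [0.2, -0.8, -0.1]
grip_width: 0.0498
grip_force: 0.0
```

Request:
carry_out --pt "0 0 0 0 0 0" --pt "0 0 0 0 0 0" --pt "0 0 0 0 0 0" --pt "0 0 0 0 0 0" --pt "0 0 -33 0 0 0" --pt "0 0 -66 0 0 0" --pt "0 0 -100 0 0 0" --pt "0 0 -133 0 0 0" --pt "0 0 -166 0 0 0" --pt "0 0 -166 0 0 0" --fingers -1 --squeeze 30

```text
t: 44.4
position: [0.5976, 0.2519, 0.1737]
tcp_rot: [-3.14, 0.005, -0.009]
wrist_force: [0.5, 0.7, -0.8]
grip_width: 0.0255
grip_force: 29.9
```

Request:
carry_out --pt "4 47 0 0 0 -0.16" --pt "7 94 0 0 0 -0.33" --pt "11 141 0 0 0 -0.49" --pt "14 188 0 0 0 -0.66" --pt "18 236 0 0 0 -0.82" --pt "22 283 0 0 0 -0.98" --pt "25 330 0 0 0 -1.15" --pt "29 377 0 0 0 -1.31" --pt "32 424 0 0 0 -1.48" --pt "36 471 0 0 0 -1.64"

```text
t: 45.65
position: [0.6298, -0.2209, 0.1688]
tcp_rot: [-2.139, -2.297, 0.001]
wrist_force: [1.0, -0.2, -1.8]
grip_width: 0.0256
grip_force: 29.9
```

```bash
python3 - <<'E'
from plan import *
P(); print(tote(.04,0))
s=shot("side",2); v=cv2.resize(s[70:235,190:340],(600,600)); cv2.imwrite("pics/v3.png",cv2.cvtColor(np.uint8(v),cv2.COLOR_RGB2BGR))
E
```

```text
t 45.6 pos [ 629.8 -220.9  168.8] yaw 94.1 w 25.6 j6 -0.52 zdn -1.0
[ 0.63091436 -0.21888387]
```

View pics/v3.png

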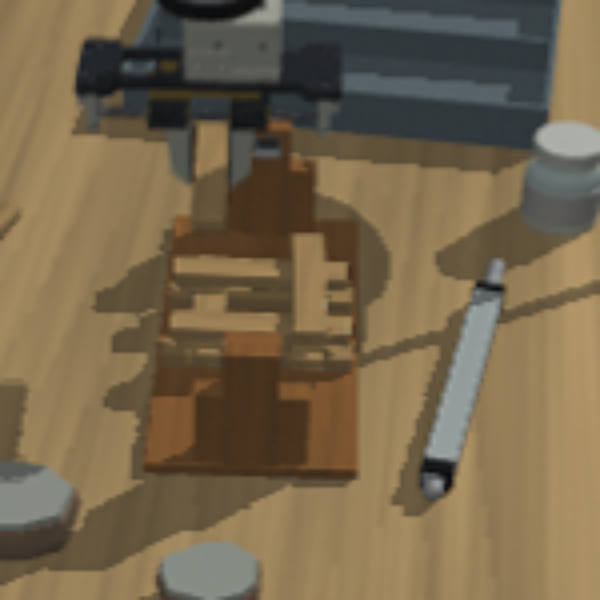

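The tower is regular through layer 2, with layer 3's near slat in place. Placing the sixth.

Request:
carry_out --pt "1 1 18 0 0 0" --pt "1 1 37 0 0 0" --pt "1 1 55 0 0 0" --pt "1 1 73 0 0 0" --pt "1 1 92 0 0 0" --pt "1 1 110 0 0 0" --pt "1 1 110 0 0 0" --pt "1 1 110 0 0 0" --pt "1 1 111 0 0 0" --pt "1 1 111 0 0 0"

```text
t: 47.0
position: [0.6315, -0.2186, 0.0598]
tcp_rot: [2.147, 2.293, 0.0]
wrist_force: [0.2, -0.1, 0.6]
grip_width: 0.0256
grip_force: 30.0
```

Request:
carry_out --pt "0 0 0 0 0 0" --pt "0 0 0 0 0 0" --pt "0 0 0 0 0 0" --pt "0 0 0 0 0 0" --pt "0 0 -22 0 0 0" --pt "0 0 -44 0 0 0" --pt "0 0 -67 0 0 0" --pt "0 0 -89 0 0 0" --pt "0 0 -111 0 0 0" --pt "0 0 -111 0 0 0" --fingers 0.09

```text
t: 48.25
position: [0.6324, -0.219, 0.1726]
tcp_rot: [2.145, 2.29, 0.002]
wrist_force: [0.4, -0.4, 0.0]
grip_width: 0.05
grip_force: 0.0
```

```bash
python3 -c "
from plan import *
nxt((.589,.335),(0,-39),False,68)"
```

```text
[[  0.4439   0.4064   0.0982 139.5552  29.    ]
 [  0.5887   0.3346  -4.5515 140.5403  30.1913]]
pick [  0.5887   0.3346  -4.5515 140.5403  30.1913]
t 48.4 pos [ 630.9 -218.4  169.4] yaw 93.8 w 49.7 j6 -0.51 zdn -1.0
A {'fingers': 0.09} [[56,-1,0,0,0,0.17],[111,-1,0,0,0,0.34],[166,-2,0,0,0,0.52],[222,-2,0,0,0,0.69],[278,-3,0,0,0,0.86],[333,-4,-1,0,0,1.03],[388,-4,-1,0,0,1.2],[444,-5,-1,0,0,1.38],[500,-5,-1,0,0,1.55],[555,-6,-1,0,0,1.72]]
B {} [[0,0,28,0,0,0.0],[0,0,55,0,0,0.0],[0,0,83,0,0,0.0],[0,0,111,0,0,0.0],[0,0,138,0,0,0.0],[0,0,166,0,0,0.0],[0,0,166,0,0,0.0],[0,0,166,0,0,0.0],[0,0,166,0,0,0.0],[0,0,166,0,0,0.0]]
C {'fingers': -1, 'squeeze': 30} [[0,0,0,0,0,0.0],[0,0,0,0,0,0.0],[0,0,0,0,0,0.0],[0,0,0,0,0,0.0],[0,0,-33,0,0,0.0],[0,0,-66,0,0,0.0],[0,0,-100,0,0,0.0],[0,0,-133,0,0,0.0],[0,0,-166,0,0,0.0],[0,0,-166,0,0,0.0]]
D {} [[6,59,0,0,0,-0.02],[11,119,0,0,0,-0.03],[16,178,0,0,0,-0.04],[22,237,0,0,0,-0.06],[28,296,0,0,0,-0.08],[33,356,0,0,0,-0.09],[38,415,0,0,0,-0.11],[44,474,0,0,0,-0.12],[50,534,0,0,0,-0.13],[55,593,0,0,0,-0.15]]
E {} [[0,0,16,0,0,0.0],[0,0,32,0,0,0.0],[0,0,48,0,0,0.0],[0,0,64,0,0,0.0],[0,0,80,0,0,0.0],[0,0,96,0,0,0.0],[0,0,96,0,0,0.0],[0,0,96,0,0,0.0],[0,0,97,0,0,0.0],[0,0,97,0,0,0.0]]
F {'fingers': 0.09} [[0,0,0,0,0,0.0],[0,0,0,0,0,0.0],[0,0,0,0,0,0.0],[0,0,0,0,0,0.0],[0,0,-19,0,0,0.0],[0,0,-39,0,0,0.0],[0,0,-58,0,0,0.0],[0,0,-78,0,0,0.0],[0,0,-97,0,0,0.0],[0,0,-97,0,0,0.0]]
```

Request:
carry_out --pt "56 -1 0 0 0 0.17" --pt "111 -1 0 0 0 0.34" --pt "166 -2 0 0 0 0.52" --pt "222 -2 0 0 0 0.69" --pt "278 -3 0 0 0 0.86" --pt "333 -4 -1 0 0 1.03" --pt "388 -4 -1 0 0 1.2" --pt "444 -5 -1 0 0 1.38" --pt "500 -6 -1 0 0 1.55" --pt "555 -7 -1 0 0 1.72" --fingers 0.09

```text
t: 49.65
position: [0.5872, 0.3363, 0.1702]
tcp_rot: [3.137, -0.14, -0.003]
wrist_force: [0.1, -0.7, 0.9]
grip_width: 0.05
grip_force: 0.0
```

Request:
carry_out --pt "0 0 28 0 0 0" --pt "0 0 55 0 0 0" --pt "0 0 83 0 0 0" --pt "0 0 111 0 0 0" --pt "0 0 138 0 0 0" --pt "0 0 166 0 0 0" --pt "0 0 166 0 0 0" --pt "0 0 166 0 0 0" --pt "0 0 166 0 0 0" --pt "0 0 166 0 0 0"

```text
t: 50.9
position: [0.5882, 0.3348, 0.0062]
tcp_rot: [-3.139, 0.131, -0.001]
wrist_force: [0.3, 0.4, 0.3]
grip_width: 0.0501
grip_force: 0.0
```

Request:
carry_out --pt "0 0 0 0 0 0" --pt "0 0 0 0 0 0" --pt "0 0 0 0 0 0" --pt "0 0 0 0 0 0" --pt "0 0 -33 0 0 0" --pt "0 0 -66 0 0 0" --pt "0 0 -100 0 0 0" --pt "0 0 -133 0 0 0" --pt "0 0 -166 0 0 0" --pt "0 0 -166 0 0 0" --fingers -1 --squeeze 30

```text
t: 52.15
position: [0.5894, 0.3354, 0.1748]
tcp_rot: [-3.136, 0.131, -0.009]
wrist_force: [-0.2, -0.1, -0.5]
grip_width: 0.0256
grip_force: 30.0
```

Request:
carry_out --pt "6 59 0 0 0 -0.02" --pt "11 119 0 0 0 -0.03" --pt "16 178 0 0 0 -0.04" --pt "22 237 0 0 0 -0.06" --pt "28 296 0 0 0 -0.08" --pt "33 356 0 0 0 -0.09" --pt "38 415 0 0 0 -0.11" --pt "44 474 0 0 0 -0.12" --pt "50 534 0 0 0 -0.13" --pt "55 593 0 0 0 -0.15"

```text
t: 53.4
position: [0.5926, -0.2625, 0.17]
tcp_rot: [-3.139, -0.105, 0.003]
wrist_force: [0.5, -0.0, -0.8]
grip_width: 0.0258
grip_force: 30.0
```

```bash
python3 - <<'E'
from plan import *
P(); print(tote(0,-.039))
E
```

```text
t 53.4 pos [ 592.6 -262.5  170. ] yaw 3.8 w 25.8 j6 0.97 zdn -1.0
[ 0.59355072 -0.2604165 ]
```

Request:
carry_out --pt "1 -1 16 0 0 0" --pt "1 -1 32 0 0 0" --pt "1 -1 48 0 0 0" --pt "1 -1 64 0 0 0" --pt "1 -1 80 0 0 0" --pt "1 -1 96 0 0 0" --pt "1 -1 96 0 0 0" --pt "1 -1 96 0 0 0" --pt "1 -1 97 0 0 0" --pt "1 -1 97 0 0 0"

```text
t: 54.65
position: [0.5944, -0.2598, 0.0749]
tcp_rot: [3.14, 0.104, 0.0]
wrist_force: [0.3, -0.8, 0.1]
grip_width: 0.0258
grip_force: 30.0
```

Request:
carry_out --pt "0 0 0 0 0 0" --pt "0 0 0 0 0 0" --pt "0 0 0 0 0 0" --pt "0 0 0 0 0 0" --pt "0 0 -19 0 0 0" --pt "0 0 -39 0 0 0" --pt "0 0 -58 0 0 0" --pt "0 0 -78 0 0 0" --pt "0 0 -97 0 0 0" --pt "0 0 -97 0 0 0" --fingers 0.09

```text
t: 55.9
position: [0.5951, -0.2601, 0.1733]
tcp_rot: [3.138, 0.104, 0.005]
wrist_force: [0.1, -0.0, 0.6]
grip_width: 0.0499
grip_force: 0.0
```

```bash
python3 -c "
from plan import *
nxt((.444,.406),(0,39),False,68)"
```

```text
[[  0.4439   0.4062   0.7022 139.1971  29.5497]]
pick [  0.4439   0.4062   0.7022 139.1971  29.5497]
t 56.0 pos [ 593.9 -259.4  170.6] yaw 3.8 w 50.2 j6 0.97 zdn -1.0
FAST A 68.21304860508728 0.005
A {'fingers': 0.09} [[-10,-67,0,0,0,0.0],[-21,-135,0,0,0,0.01],[-32,-202,0,0,0,0.02],[-42,-270,0,0,0,0.02],[-52,-337,0,0,0,0.02],[-63,-404,1,0,0,0.03],[-74,-472,1,0,0,0.04],[-84,-539,1,0,0,0.04],[-94,-607,1,0,0,0.04],[-105,-674,1,0,0,0.05]]
B {} [[0,0,28,0,0,0.0],[0,0,55,0,0,0.0],[0,0,83,0,0,0.0],[0,0,111,0,0,0.0],[0,0,138,0,0,0.0],[0,0,166,0,0,0.0],[0,0,166,0,0,0.0],[0,0,166,0,0,0.0],[0,0,166,0,0,0.0],[0,0,166,0,0,0.0]]
C {'fingers': -1, 'squeeze': 30} [[0,0,0,0,0,0.0],[0,0,0,0,0,0.0],[0,0,0,0,0,0.0],[0,0,0,0,0,0.0],[0,0,-33,0,0,0.0],[0,0,-66,0,0,0.0],[0,0,-100,0,0,0.0],[0,0,-133,0,0,0.0],[0,0,-166,0,0,0.0],[0,0,-166,0,0,0.0]]
D {} [[13,59,0,0,0,-0.0],[27,118,0,0,0,-0.01],[40,177,0,0,0,-0.02],[54,236,0,0,0,-0.02],[67,296,0,0,0,-0.02],[80,355,0,0,0,-0.03],[94,414,0,0,0,-0.04],[107,473,0,0,0,-0.04],[121,532,0,0,0,-0.04],[134,591,0,0,0,-0.05]]
E {} [[0,0,16,0,0,0.0],[0,0,32,0,0,0.0],[0,0,48,0,0,0.0],[0,0,64,0,0,0.0],[0,0,80,0,0,0.0],[0,0,96,0,0,0.0],[0,0,96,0,0,0.0],[0,0,96,0,0,0.0],[0,0,97,0,0,0.0],[0,0,97,0,0,0.0]]
F {'fingers': 0.09} [[0,0,0,0,0,0.0],[0,0,0,0,0,0.0],[0,0,0,0,0,0.0],[0,0,0,0,0,0.0],[0,0,-19,0,0,0.0],[0,0,-39,0,0,0.0],[0,0,-58,0,0,0.0],[0,0,-78,0,0,0.0],[0,0,-97,0,0,0.0],[0,0,-97,0,0,0.0]]
```

A needs 11 or more rows, so I'll split the last leg into B.

Request:
carry_out --pt "-9 -58 0 0 0 0.0" --pt "-18 -116 0 0 0 0.01" --pt "-27 -174 0 0 0 0.02" --pt "-36 -232 0 0 0 0.02" --pt "-45 -290 0 0 0 0.02" --pt "-54 -348 1 0 0 0.03" --pt "-63 -406 1 0 0 0.04" --pt "-72 -464 1 0 0 0.04" --pt "-81 -522 1 0 0 0.04" --pt "-90 -580 1 0 0 0.05" --fingers 0.09

```text
t: 57.3
position: [0.4649, 0.3146, 0.1697]
tcp_rot: [3.141, 0.026, -0.002]
wrist_force: [1.1, 0.8, 0.8]
grip_width: 0.0498
grip_force: 0.0
```

```bash
python3 -c "
from plan import *
s=P(); x,y=443.5,406.2; w=0.012
s.call([(x,y,170,w,3),(x,y,4,w,5),(x,y,4,w,2)],'B')"
```

```text
t 57.3 pos [464.9 314.6 169.7] yaw 0.9 w 49.8 j6 2.01 zdn -1.0
B {} [[-7,-31,0,0,0,0.0],[-13,-61,0,0,0,0.0],[-20,-92,0,0,0,0.0],[-20,-92,33,0,0,0.0],[-20,-92,66,0,0,0.0],[-20,-92,100,0,0,0.0],[-20,-92,133,0,0,0.0],[-20,-92,166,0,0,0.0],[-20,-92,166,0,0,0.0],[-20,-92,166,0,0,0.0]]
```

Request:
carry_out --pt "-7 -31 0 0 0 0" --pt "-14 -61 0 0 0 0" --pt "-21 -92 0 0 0 0" --pt "-21 -92 33 0 0 0" --pt "-21 -92 66 0 0 0" --pt "-21 -92 100 0 0 0" --pt "-21 -92 133 0 0 0" --pt "-21 -92 166 0 0 0" --pt "-21 -92 166 0 0 0" --pt "-21 -92 166 0 0 0"

```text
t: 58.55
position: [0.443, 0.4043, 0.0039]
tcp_rot: [3.14, 0.026, -0.002]
wrist_force: [-0.3, -0.1, -0.1]
grip_width: 0.0499
grip_force: 0.0
```

Request:
carry_out --pt "0 0 0 0 0 0" --pt "0 0 0 0 0 0" --pt "0 0 0 0 0 0" --pt "0 0 0 0 0 0" --pt "0 0 -33 0 0 0" --pt "0 0 -66 0 0 0" --pt "0 0 -100 0 0 0" --pt "0 0 -133 0 0 0" --pt "0 0 -166 0 0 0" --pt "0 0 -166 0 0 0" --fingers -1 --squeeze 30

```text
t: 59.8
position: [0.4447, 0.4055, 0.1734]
tcp_rot: [-3.138, -0.026, -0.008]
wrist_force: [-0.3, 0.3, -1.1]
grip_width: 0.0256
grip_force: 30.0
```

Request:
carry_out --pt "13 58 0 0 0 0" --pt "26 116 0 0 0 -0.01" --pt "39 174 0 0 0 -0.02" --pt "52 232 0 0 0 -0.02" --pt "66 290 0 0 0 -0.02" --pt "79 348 0 0 0 -0.03" --pt "93 408 0 0 0 -0.04" --pt "107 468 0 0 0 -0.04" --pt "121 530 0 0 0 -0.04" --pt "134 591 0 0 0 -0.05"

```text
t: 61.05
position: [0.5866, -0.1849, 0.169]
tcp_rot: [-3.139, -0.105, 0.003]
wrist_force: [0.9, -0.5, -0.9]
grip_width: 0.0256
grip_force: 30.0
```

```bash
python3 - <<'E'
from plan import *
s=P(); print(tote(0,.039)*1000-s.p[:2])
E
```

```text
t 61.0 pos [ 586.6 -184.9  169. ] yaw 3.8 w 25.6 j6 1.07 zdn -1.0
[1.83351667 2.30727759]
```

Request:
carry_out --pt "1 -1 16 0 0 0" --pt "2 -1 32 0 0 0" --pt "2 -1 48 0 0 0" --pt "2 -1 64 0 0 0" --pt "2 -1 80 0 0 0" --pt "2 -1 96 0 0 0" --pt "2 -1 96 0 0 0" --pt "2 -1 96 0 0 0" --pt "2 -1 97 0 0 0" --pt "2 -1 97 0 0 0"

```text
t: 62.3
position: [0.589, -0.182, 0.0738]
tcp_rot: [3.14, 0.104, 0.0]
wrist_force: [0.6, -0.1, -0.9]
grip_width: 0.0259
grip_force: 30.0
```

Request:
carry_out --pt "0 0 0 0 0 0" --pt "0 0 0 0 0 0" --pt "0 0 0 0 0 0" --pt "0 0 0 0 0 0" --pt "0 0 -19 0 0 0" --pt "0 0 -39 0 0 0" --pt "0 0 -58 0 0 0" --pt "0 0 -78 0 0 0" --pt "0 0 -107 0 0 0" --pt "0 0 -107 0 0 0" --fingers 0.09

```text
t: 63.55
position: [0.5902, -0.1825, 0.1832]
tcp_rot: [3.137, 0.105, 0.007]
wrist_force: [0.2, 0.6, -0.2]
grip_width: 0.0502
grip_force: 0.0
```

Request:
carry_out --pt "-2 -50 0 0 0 0" --pt "-4 -100 0 0 0 0" --pt "-6 -150 0 0 0 0" --pt "-8 -200 0 0 0 0" --pt "-10 -250 0 0 0 0" --pt "-12 -300 0 0 0 0" --pt "-14 -350 0 0 0 0" --pt "-14 -350 0 0 0 0" --pt "-14 -350 0 0 0 0" --pt "-14 -350 0 0 0 0"

```text
t: 64.8
position: [0.5518, 0.165, 0.1803]
tcp_rot: [3.139, 0.102, -0.001]
wrist_force: [0.3, 0.7, 0.9]
grip_width: 0.05
grip_force: 0.0
```

```bash
python3 - <<'E'
from plan import *
np.set_printoptions(suppress=True,precision=4)
P(); t=shot("top",4); s=shot("side",4); np.savez("pics/j.npz",t=t,s=s)
for n,i,b in(("top",t,(225,270,258,368)),("side",s,(130,220,280,335))):
    hsv=cv2.cvtColor(np.uint8(i),cv2.COLOR_RGB2HSV)
    g=(hsv[...,1]<75).astype(np.uint8); m=np.zeros_like(g); m[b[0]:b[1],b[2]:b[3]]=g[b[0]:b[1],b[2]:b[3]]
    for r in rects(n,m,0.012,30,2000): print("bar",n,r)
v=np.hstack([cv2.resize(s[80:220,200:340],(400,400)),cv2.resize(t[160:275,270:385],(400,400))])
cv2.imwrite("pics/v4.png",cv2.cvtColor(np.uint8(v),cv2.COLOR_RGB2BGR))
E
```

```text
t 64.8 pos [551.8 165.  180.3] yaw 3.7 w 50.0 j6 1.66 zdn -1.0
bar top [  0.4231  -0.1875  82.0337 320.8126  28.3818 309.8435 246.7299   0.4238
  -0.1826]
bar side [  0.4221  -0.1906  82.134  328.4883  28.0042 305.207  174.8004   0.4242
  -0.1753]
bar side [  0.3509  -0.4112  -0.2153  43.7907  23.7557 328.5345 131.7931   0.3499
  -0.4125]
```

View pics/v4.png

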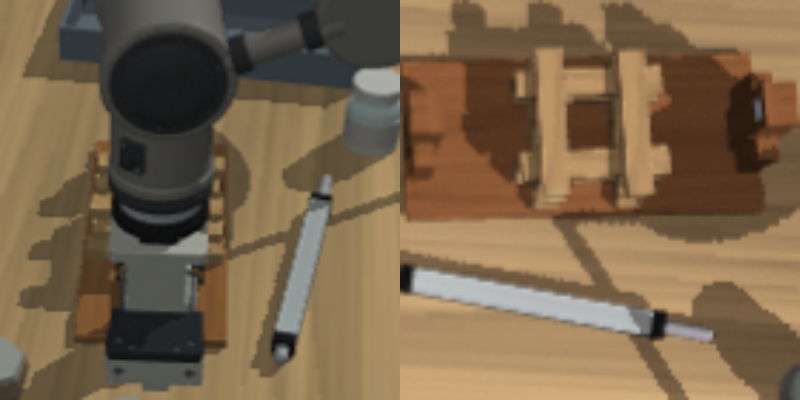

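Tower is complete: 4 crosswise layers, square and centred. The bar is unmoved. I'll check the post x positions with rays onto z = 0.129 and plan the bar pick.

```bash
python3 - <<'E'
from plan import *
np.set_printoptions(suppress=True,precision=4)
d=np.load("pics/i.npz");j=np.load("pics/j.npz")
inv=lambda p:np.array([[np.cos(TY),np.sin(TY)],[-np.sin(TY),np.cos(TY)]])@(p-T)
def prof(n,im,axis,k,a,b,fixed):
    rb=im[...,0]/np.maximum(im[...,2],1); L=im.sum(2)
    print(n,k,(rb[a:b,k] if axis==0 else rb[k,a:b]).round(1).tolist(),(L[a:b,k] if axis==0 else L[k,a:b]).round().astype(int).tolist())
prof("top",j["t"],0,380,178,203,0)
prof("side",d["s"],1,103,244,270,0)
prof("side",d["s"],1,163,238,268,0)
for n,p in(("top",[(380,183.4),(380,196.4)]),("side",[(251,102),(263.5,102)]),("side",[(246,162),(260.6,162)])):
    w=ray(n,p,.129); print(n,w,[inv(q) for q in w])
s=P()
ax=np.radians(82.1)  # bar axis; sprung towards -y
mid=np.array([.4228,-.1888])*1000; u=-np.array([np.cos(ax),np.sin(ax)]); c=mid-14*u; print("bar centre",c)
s.call([(*c,170,ax,10)],"A",fingers=0.09)
s.call([(*c,4,ax,6),(*c,4,ax,4)],"B")
E
```

```text
top 380 [1.7000000476837158, 1.7000000476837158, 1.7000000476837158, 1.7000000476837158, 1.7999999523162842, 2.0, 2.700000047683716, 2.5999999046325684, 2.5999999046325684, 2.5999999046325684, 2.700000047683716, 2.5, 2.5999999046325684, 2.5999999046325684, 2.5999999046325684, 2.700000047683716, 2.5999999046325684, 2.5999999046325684, 2.5999999046325684, 2.5, 2.200000047683716, 1.7999999523162842, 1.7999999523162842, 1.7999999523162842, 1.7999999523162842] [433, 424, 419, 428, 402, 348, 260, 279, 292, 280, 269, 280, 290, 291, 292, 286, 288, 260, 191, 176, 201, 253, 260, 259, 260]
side 103 [1.5, 1.2999999523162842, 1.2999999523162842, 1.2000000476837158, 1.100000023841858, 1.0, 1.2999999523162842, 2.299999952316284, 2.5999999046325684, 2.5999999046325684, 2.5999999046325684, 2.5, 2.5, 2.5, 2.5999999046325684, 2.5, 2.5999999046325684, 2.5999999046325684, 2.299999952316284, 1.2000000476837158, 0.800000011920929, 0.800000011920929, 0.800000011920929, 0.800000011920929, 0.800000011920929, 0.800000011920929] [239, 225, 221, 219, 204, 197, 213, 258, 274, 278, 278, 278, 275, 280, 280, 279, 28
[... 921 characters left out ...]
42]
 [ 0.5786 -0.3894]] [array([ 0.018 , -0.1642]), array([-0.0234, -0.1667])]
side [[ 0.5996 -0.0696]
 [ 0.5585 -0.0746]] [array([0.0186, 0.151 ]), array([-0.0228,  0.1487])]
t 65.2 pos [551.8 166.  180.7] yaw 3.8 w 49.5 j6 1.66 zdn -1.0
bar centre [ 424.7242 -174.9329]
A {'fingers': 0.09} [[-15,33,1,0,0,-0.14],[-30,66,2,0,0,-0.27],[-45,100,3,0,0,-0.41],[-60,133,4,0,0,-0.55],[-74,166,6,0,0,-0.68],[-89,199,7,0,0,-0.82],[-104,232,8,0,0,-0.96],[-119,266,9,0,0,-1.1],[-134,299,10,0,0,-1.23],[-149,332,11,0,0,-1.37]]
B {} [[0,0,28,0,0,0.0],[0,0,55,0,0,0.0],[0,0,83,0,0,0.0],[0,0,111,0,0,0.0],[0,0,138,0,0,0.0],[0,0,166,0,0,0.0],[0,0,166,0,0,0.0],[0,0,166,0,0,0.0],[0,0,166,0,0,0.0],[0,0,166,0,0,0.0]]
```

Subpixel edges put both posts at tote x ≈ 0, which matches the tote estimate. I'll pick up the bar at its middle.

Request:
carry_out --pt "-15 33 1 0 0 -0.14" --pt "-30 66 2 0 0 -0.27" --pt "-45 100 3 0 0 -0.41" --pt "-60 133 4 0 0 -0.55" --pt "-74 166 6 0 0 -0.68" --pt "-89 199 7 0 0 -0.82" --pt "-104 232 8 0 0 -0.96" --pt "-119 266 9 0 0 -1.1" --pt "-134 299 10 0 0 -1.23" --pt "-149 332 11 0 0 -1.37" --fingers 0.09

```text
t: 66.45
position: [0.4247, -0.176, 0.1699]
tcp_rot: [2.36, 2.072, 0.0]
wrist_force: [0.8, -0.4, -0.8]
grip_width: 0.05
grip_force: 0.0
```

Request:
carry_out --pt "0 0 28 0 0 0" --pt "0 0 55 0 0 0" --pt "0 0 83 0 0 0" --pt "0 0 111 0 0 0" --pt "0 0 138 0 0 0" --pt "0 0 166 0 0 0" --pt "0 0 166 0 0 0" --pt "0 0 166 0 0 0" --pt "0 0 166 0 0 0" --pt "0 0 166 0 0 0"

```text
t: 67.7
position: [0.4255, -0.1751, 0.0045]
tcp_rot: [2.364, 2.066, 0.001]
wrist_force: [0.7, 0.0, 0.4]
grip_width: 0.0498
grip_force: 0.0
```

```bash
python3 - <<'E'
from plan import *
s=P(); print(robot.get_obs()["wrist_force"])
E
```

```text
t 67.7 pos [ 425.5 -175.1    4.5] yaw 82.3 w 49.8 j6 -0.42 zdn -1.0
[0.69613377 0.04590756 0.38163156]
```

Request:
carry_out --pt "0 0 2 0 0 0" --pt "0 0 2 0 0 0" --pt "0 0 2 0 0 0" --pt "0 0 2 0 0 0" --pt "0 0 2 0 0 0" --pt "0 0 -33 0 0 0" --pt "0 0 -68 0 0 0" --pt "0 0 -103 0 0 0" --pt "0 0 -138 0 0 0" --pt "0 0 -173 0 0 0" --fingers -1 --squeeze 55

```text
t: 68.95
position: [0.4248, -0.1746, 0.1776]
tcp_rot: [-2.365, -2.067, 0.0]
wrist_force: [0.7, -0.6, -1.6]
grip_width: 0.0234
grip_force: 55.0
```

```bash
cat > bar.py <<'E'
from plan import *
# bar centre = TCP + H0 up (bar frame). Poses in tote yz-plane: (By,Bz,theta)
H0=9.5
def pose(By,Bz,th,tx=0):
    w=TY+np.pi/2; b=np.array([*(tote(tx/1000,By/1000)*1000),Bz])
    X=np.array([np.cos(w)*np.cos(th),np.sin(w)*np.cos(th),np.sin(th)]); Y=np.array([np.sin(w),-np.cos(w),0]); Z=np.cross(X,Y)
    return b+Z*H0, np.c_[X,Y,Z]
def cur():
    o=robot.get_obs(); R=Ro.from_rotvec(o["tcp_rot"]).as_matrix(); p=o["position"]*1000
    B=p-R[:,2]*H0; d=B[:2]/1000-T; c,s=np.cos(TY),np.sin(TY)
    print("t",round(o["t"],2),"B tote",round(1000*(c*d[0]+s*d[1]),1),round(1000*(-s*d[0]+c*d[1]),1),"Bz",B[2].round(1),"tilt",np.arcsin(R[2,0]).round(3),"yaw",np.degrees(np.arctan2(R[1,0],R[0,0])).round(2),"F",o["wrist_force"].round(1),"w",round(o["grip_width"]*1e3,1))
    return p,R
def go(*wps,p=None,R=None,label=""):
    "wps (By,Bz,th,rows[,tx]) relative to given start"
    out=[];a=np.zeros(6)
    for By,Bz,th,n,*r in wps:
        q,Q=pose(By,Bz,th,*r); b=np.r_[R.T@(q-p),Ro.from_matrix(R.T@Q).as_rotvec()]
        for k in range(1,n+1):
            v=a+(b-a)*k/n; out.append([int(x) for x in v[:3].round()]+[float(x)+0. for x in v[3:].round(2)])
        a=b
    print(label,len(out),json.dumps(out).replace(" ",""))
    return p+R@a[:3].round(),R@Ro.from_rotvec(a[3:].round(2)).as_matrix()
E
python3 - <<'E'
from bar import *
np.set_printoptions(suppress=True,precision=4)
p,R=cur()
# tip at y=-135 before mouth: By=-135+176cos ; z tip 109
th=.14; tz=109
st=lambda tip:(tip+176*np.cos(th),tz+176*np.sin(th),th)
p,R=go((*st(-60)[:1],st(-60)[1]+70,th,8),(*st(-60)[:1],st(-60)[1]+70,th,2),p=p,R=R,label="over")
t=shot("top",2);v=cv2.resize(t[160:280,255:405],(750,600));cv2.imwrite("pics/v5.png",cv2.cvtColor(np.uint8(v),cv2.COLOR_RGB2BGR))
E
```

```text
t 68.95 B tote -162.8 57.6 Bz 187.1 tilt 0.0 yaw 82.3 F [ 0.7 -0.6 -1.6] w 23.4
over 10 [[11,19,-2,0.0,0.02,-0.02],[22,37,-4,0.0,0.03,-0.05],[33,56,-6,0.01,0.05,-0.07],[45,74,-8,0.01,0.07,-0.1],[56,93,-10,0.01,0.09,-0.12],[67,111,-12,0.01,0.1,-0.15],[78,130,-15,0.01,0.12,-0.17],[89,148,-17,0.01,0.14,-0.2],[89,148,-17,0.01,0.14,-0.2],[89,148,-17,0.01,0.14,-0.2]]
```

```bash
python3 - <<'E'
from bar import *
p,R=cur()
th=.16; tz=108.5
st=lambda tip,dz=0:(tip+176*np.cos(th),tz+dz+176*np.sin(th),th)
p,R=go((*st(-115,50),9),(*st(-115,50),1),p=p,R=R,label="over")
E
```

```text
t 69.05 B tote -160.9 56.4 Bz 189.3 tilt -0.003 yaw 82.31 F [ 0.6 -0.2 -3. ] w 23.7
over 10 [[4,17,0,0.0,0.02,-0.02],[8,35,1,0.0,0.04,-0.04],[12,52,1,0.01,0.05,-0.07],[16,70,2,0.01,0.07,-0.09],[20,87,2,0.01,0.09,-0.11],[24,105,2,0.01,0.11,-0.13],[28,122,3,0.02,0.13,-0.15],[32,139,3,0.02,0.14,-0.18],[36,157,4,0.02,0.16,-0.2],[36,157,4,0.02,0.16,-0.2]]
```

Request:
carry_out --pt "4 17 0 0.0 0.02 -0.02" --pt "8 35 1 0.0 0.04 -0.04" --pt "12 52 1 0.01 0.05 -0.07" --pt "16 70 2 0.01 0.07 -0.09" --pt "20 87 2 0.01 0.09 -0.11" --pt "24 105 2 0.01 0.11 -0.13" --pt "28 122 3 0.02 0.13 -0.15" --pt "32 139 3 0.02 0.14 -0.18" --pt "36 157 4 0.02 0.16 -0.2" --pt "36 157 4 0.02 0.16 -0.2"

```text
t: 70.3
position: [0.5855, -0.1601, 0.1704]
tcp_rot: [-2.06, -2.201, -0.16]
wrist_force: [-0.9, -0.5, -3.1]
grip_width: 0.0238
grip_force: 55.0
```

```bash
python3 - <<'E'
from bar import *
p,R=cur()
th=.16; tz=108.5
st=lambda tip,dz=0:(tip+176*np.cos(th),tz+dz+176*np.sin(th),th)
print(st(-115,50))
p,R=go((*st(-115),6),(*st(-115),4),p=p,R=R,label="down")
s=shot("side",3); v=cv2.resize(s[70:220,190:340],(600,600)); cv2.imwrite("pics/v5.png",cv2.cvtColor(np.uint8(v),cv2.COLOR_RGB2BGR))
E
```

```text
t 70.3 B tote -1.4 60.1 Bz 179.7 tilt 0.162 yaw 93.75 F [-0.9 -0.5 -3.1] w 23.8
(np.float64(58.752001874110334), np.float64(186.5400043641073), 0.16)
down 10 [[-1,0,7,0.0,0.0,0.0],[-3,1,14,0.0,0.0,0.0],[-4,1,21,0.0,0.0,0.0],[-6,1,28,0.0,0.0,0.0],[-7,1,35,-0.01,0.0,0.0],[-8,2,42,-0.01,0.0,0.0],[-8,2,42,-0.01,0.0,0.0],[-8,2,42,-0.01,0.0,0.0],[-8,2,42,-0.01,0.0,0.0],[-8,2,42,-0.01,0.0,0.0]]
```

View pics/v5.png

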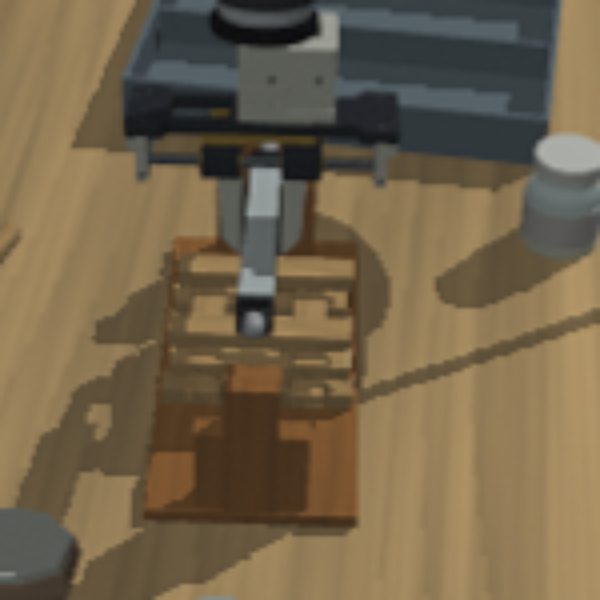

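The bar is held level side to side, fixed nose towards the camera at crop (253,322), in line with the post at (257,370). Going down with the sprung nose short of the right recess.

Request:
carry_out --pt "-1 0 7 0 0 0" --pt "-3 1 14 0 0 0" --pt "-4 1 21 0 0 0" --pt "-6 1 28 0 0 0" --pt "-7 1 35 0 0 0" --pt "-8 1 42 0 0 0" --pt "-8 1 42 0 0 0" --pt "-8 1 42 0 0 0" --pt "-8 1 42 0 0 0" --pt "-8 1 42 0 0 0"

```text
t: 71.7
position: [0.5865, -0.1614, 0.1302]
tcp_rot: [-2.062, -2.203, -0.162]
wrist_force: [-0.1, -0.8, -0.5]
grip_width: 0.0234
grip_force: 55.0
```

```bash
python3 - <<'E'
from bar import *
np.set_printoptions(suppress=True,precision=4)
w=ray("side",[(252.8,150.2)],.2025)[0]; d=w-T; c,s=np.cos(TY),np.sin(TY); print("fixed nose (prev pic) tote",c*d[0]+s*d[1],-s*d[0]+c*d[1])
p,R=cur()
th=.16; tz=108.5
st=lambda tip,dz=0:(tip+176*np.cos(th),tz+dz+176*np.sin(th),th)
print(st(-115))
go((*st(-140),4),(*st(-155),6),p=p,R=R,label="in")
s=shot("side",3);t=shot("top",3)
v=np.hstack([cv2.resize(s[70:220,190:340],(400,400)),cv2.resize(t[150:250,290:390],(400,400))]); cv2.imwrite("pics/v6.png",cv2.cvtColor(np.uint8(v),cv2.COLOR_RGB2BGR))
E
```

```text
fixed nose (prev pic) tote -0.0015091124880647292 0.19024830787945043
t 71.7 B tote -0.5 58.8 Bz 139.6 tilt 0.161 yaw 93.78 F [-0.1 -0.8 -0.5] w 23.4
(np.float64(58.752001874110334), np.float64(136.5400043641073), 0.16)
in 10 [[-6,0,0,0.0,0.0,0.0],[-13,0,0,0.0,0.0,0.0],[-19,0,-1,0.0,0.0,0.0],[-25,0,-1,0.0,0.0,0.0],[-28,0,-1,0.0,0.0,0.0],[-30,0,-2,0.0,0.0,0.0],[-33,0,-2,0.0,0.0,0.0],[-35,0,-3,0.0,0.0,0.0],[-38,0,-3,0.0,0.0,0.0],[-40,0,-3,0.0,0.0,0.0]]
```

View pics/v6.png

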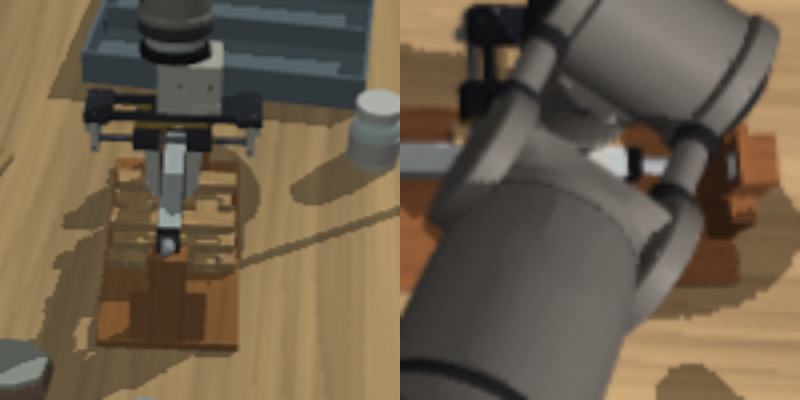

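```bash
python3 - <<'E'
from bar import *
np.set_printoptions(suppress=True,precision=2)
def proj(n,X):
    c=robot.camera_params(n); r,_=cv2.Rodrigues(c["R"]); return cv2.projectPoints(np.float64([X]),r,c["t"],c["K"],np.float64(c["distortion"]))[0].ravel()
p,R=cur(); B=p-R[:,2]*H0
print("fixed nose pred side",proj("side",(B+R[:,0]*141)/1000),"seen 252.3 160.8")
for d in(130,140,150,160,170): print(d,proj("top",(B-R[:,0]*d)/1000))
for z in(.099,.11,.121): print("mouth centre top",proj("top",[*tote(0,-.145),z]),"side",proj("side",[*tote(0,-.145),z]))
hs=cv2.cvtColor(np.uint8(shot("top",3)),cv2.COLOR_RGB2HSV)
g=(hs[...,1]<60)&(hs[...,2]>60)
for u in range(346,362,2):
    vs=np.nonzero(g[180:205,u])[0]+180; print(u,vs.tolist())
bl=hs[180:200,368:380]; print((bl[...,0]>90).astype(int))
E
```

```text
t 72.0 B tote -0.6 58.8 Bz 139.4 tilt 0.161 yaw 93.77 F [-0.4  1.3 -2.3] w 23.8
fixed nose pred side [252.19 163.75] seen 252.3 160.8
130 [349.62 190.97]
140 [352.61 191.02]
150 [355.6  191.07]
160 [358.58 191.12]
170 [361.55 191.17]
mouth centre top [371.61 191.72] side [256.09 113.03]
mouth centre top [372.68 190.93] side [256.14 110.23]
mouth centre top [373.76 190.13] side [256.19 107.41]
346 [187, 188, 189, 190, 191, 192, 193, 194, 195, 196, 197, 198, 199, 200, 201, 202, 203, 204]
348 [197, 198, 199, 200, 201, 202, 203, 204]
350 [190, 191, 192, 198, 199, 200, 201, 202, 203, 204]
352 [189, 190, 191, 192, 193, 199, 200, 201, 202, 203, 204]
354 [189, 190, 191, 192, 193, 200, 201, 202, 203, 204]
356 [189, 190, 191, 192, 202, 203, 204]
358 [190, 191, 192, 193, 194, 195]
360 [186, 187, 188, 189, 190, 191, 192, 193, 194, 195, 196, 200, 201, 202, 203, 204]
[[0 0 0 0 0 1 0 0 0 0 0 0]
 [0 0 0 0 0 0 0 0 0 0 0 0]
 [0 0 0 0 0 0 0 0 0 0 0 0]
 [0 0 0 0 0 0 0 0 0 0 0 0]
 [1 0 0 0 0 0 0 0 0 0 0 0]
 [1 1 0 0 0 0 0 0 0 0 0 0]
 [1 0 0 0 0 0 0 0 0 0 0 0]
 [1 0 0 0 0 0 0 0 0 0 0 0]
 [0 0 0 0 0 1 0 0 0 0 0 0]
 [0 0 0 0 1 1 0 0 0 0 0 0]
 [0 0 0 0 1 1 0 0 0 0 0 0]
 [0 0 0 0 1 1 0 0 0 0 0 0]
 [0 0 0 0 1 1 0 0 0 0 0 0]
 [0 0 0 0 1 1 0 0 0 0 0 0]
 [0 0 0 0 0 0 0 0 0 0 0 0]
 [0 0 0 0 0 0 0 0 0 0 0 0]
 [0 0 0 0 0 0 0 0 0 0 0 0]
 [0 0 0 0 0 0 0 0 0 0 0 0]
 [0 0 0 0 0 0 0 0 0 0 0 0]
 [0 0 0 0 0 0 0 0 0 0 0 0]]
```

The nose and the recess line up: row 191 in the top view for both, and the end cap is where predicted. Sliding in.

Request:
carry_out --pt "-6 0 0 0 0 0" --pt "-13 0 0 0 0 0" --pt "-19 0 -1 0 0 0" --pt "-25 0 -1 0 0 0" --pt "-28 0 -1 0 0 0" --pt "-30 0 -2 0 0 0" --pt "-33 0 -2 0 0 0" --pt "-35 0 -3 0 0 0" --pt "-38 0 -3 0 0 0" --pt "-40 0 -3 0 0 0"

```text
t: 73.4
position: [0.5891, -0.2014, 0.1265]
tcp_rot: [-2.062, -2.203, -0.162]
wrist_force: [-0.6, -0.2, -2.0]
grip_width: 0.0238
grip_force: 55.0
```

```bash
python3 - <<'E'
from bar import *
p,R=cur()
th=.16
# press: B_y to -12 with tip pivot at (-159,109)
def pv(By,th,tz=109): return (By,tz+(By+159)*np.tan(th),th)
print(pv(18.8,.16))
go((*pv(0,.16),5),(*pv(-12,.16),5),p=p,R=R,label="press")
E
```

```text
t 73.4 B tote -0.5 18.7 Bz 135.9 tilt 0.161 yaw 93.77 F [-0.6 -0.2 -2. ] w 23.8
(18.8, np.float64(137.6932681187205), 0.16)
press 10 [[-4,0,0,0.0,0.0,0.0],[-7,0,-1,0.0,0.0,0.0],[-11,0,-1,0.0,0.0,0.0],[-15,0,-1,0.0,0.0,0.0],[-19,1,-2,0.0,0.0,0.0],[-21,1,-2,0.0,0.0,0.0],[-23,1,-2,0.0,0.0,0.0],[-26,1,-2,0.0,0.0,0.0],[-28,1,-2,0.0,0.0,0.0],[-31,1,-2,0.0,0.0,0.0]]
```

No force with the tip computed 10 mm past the mouth, so the nose is inside the recess. Pressing.

Request:
carry_out --pt "-4 0 0 0 0 0" --pt "-7 0 -1 0 0 0" --pt "-11 0 -1 0 0 0" --pt "-15 0 -1 0 0 0" --pt "-19 0 -2 0 0 0" --pt "-21 0 -2 0 0 0" --pt "-23 0 -2 0 0 0" --pt "-26 0 -2 0 0 0" --pt "-28 0 -2 0 0 0" --pt "-31 0 -2 0 0 0"

```text
t: 74.65
position: [0.5907, -0.2302, 0.1231]
tcp_rot: [-2.058, -2.201, -0.164]
wrist_force: [-0.4, 9.1, -2.0]
grip_width: 0.0234
grip_force: 55.0
```

```bash
python3 - <<'E'
from bar import *
p,R=cur()
def pv(By,th,tz=109): return (By,tz+(By+159)*np.tan(th),th)
go((*pv(-13,.08),4),(*pv(-13,.0,108),4),(*pv(-13,.0,108),2),p=p,R=R,label="level")
E
```

```text
t 74.65 B tote -0.8 -10.2 Bz 132.5 tilt 0.165 yaw 93.8 F [-0.4  9.1 -2. ] w 23.4
level 10 [[-1,0,3,0.0,-0.02,0.0],[-3,0,6,0.0,-0.04,0.0],[-4,1,8,0.0,-0.06,0.0],[-5,1,11,-0.01,-0.08,0.0],[-6,1,14,-0.01,-0.1,0.0],[-7,1,17,-0.01,-0.12,0.0],[-8,1,20,-0.01,-0.14,0.0],[-8,1,24,-0.01,-0.16,0.0],[-8,1,24,-0.01,-0.16,0.0],[-8,1,24,-0.01,-0.16,0.0]]
```

Fy = 9.1 N matches about 24 mm of compression, as computed. Levelling the bar between the posts.

Request:
carry_out --pt "-1 0 3 0 -0.02 0" --pt "-3 0 6 0 -0.04 0" --pt "-4 1 8 0 -0.06 0" --pt "-5 1 11 0 -0.08 0" --pt "-6 1 14 0 -0.1 0" --pt "-7 1 17 0 -0.12 0" --pt "-8 1 20 0 -0.14 0" --pt "-8 1 24 0 -0.16 0" --pt "-8 1 24 0 -0.16 0" --pt "-8 1 24 0 -0.16 0"

```text
t: 75.9
position: [0.5916, -0.2338, 0.098]
tcp_rot: [-2.141, -2.289, 0.002]
wrist_force: [-1.9, 9.9, -1.4]
grip_width: 0.0235
grip_force: 55.0
```

```bash
python3 - <<'E'
from bar import *
p,R=cur()
go((8,109,0,7),(11,109,0,3),p=p,R=R,label="out")
s=shot("side",3); v=cv2.resize(s[70:220,190:340],(600,600)); cv2.imwrite("pics/v7.png",cv2.cvtColor(np.uint8(v),cv2.COLOR_RGB2BGR))
E
```

```text
t 75.9 B tote -0.2 -12.4 Bz 107.5 tilt 0.005 yaw 93.82 F [-1.9  9.9 -1.4] w 23.5
out 10 [[3,0,0,0.0,0.0,0.0],[6,0,0,0.0,0.0,0.0],[9,0,-1,0.0,0.0,0.0],[12,0,-1,0.0,0.0,0.0],[15,0,-1,0.0,0.0,0.0],[17,0,-1,-0.01,0.0,0.0],[20,0,-1,-0.01,0.0,0.0],[21,0,-1,-0.01,0.0,0.0],[22,0,-1,-0.01,0.0,0.0],[23,0,-1,-0.01,0.0,0.0]]
```

View pics/v7.png

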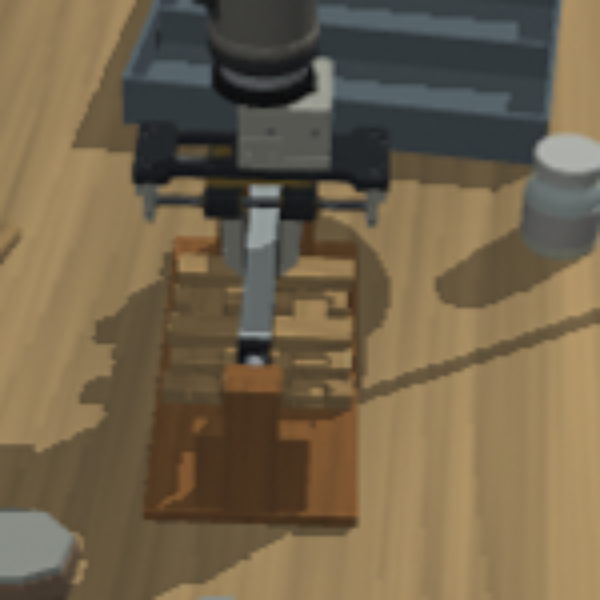

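The fixed nose is now between the posts, in front of its recess (253,358). Letting it spring out.

Request:
carry_out --pt "3 0 0 0 0 0" --pt "6 0 0 0 0 0" --pt "9 0 -1 0 0 0" --pt "12 0 -1 0 0 0" --pt "15 0 -1 0 0 0" --pt "17 0 -1 0 0 0" --pt "19 0 -1 0 0 0" --pt "20 0 -1 0 0 0" --pt "21 0 -1 0 0 0" --pt "22 0 -1 0 0 0"

```text
t: 77.3
position: [0.5902, -0.2133, 0.099]
tcp_rot: [-2.143, -2.289, 0.003]
wrist_force: [-0.7, 4.2, -2.2]
grip_width: 0.0236
grip_force: 55.0
```

```bash
python3 - <<'E'
from bar import *
p,R=cur()
E
```

```text
t 77.3 B tote -0.2 8.2 Bz 108.5 tilt 0.003 yaw 93.79 F [-0.7  4.2 -2.2] w 23.6
```

Request:
carry_out --pt "1 0 0 0 0 0" --pt "1 0 0 0 0 0" --pt "2 0 0 0 0 0" --pt "2 0 0 0 0 0" --pt "3 0 0 0 0 0" --pt "3 0 0 0 0 0" --pt "3 0 0 0 0 0" --pt "3 0 0 0 0 0" --pt "3 0 0 0 0 0" --pt "3 0 0 0 0 0"

```text
t: 78.55
position: [0.5906, -0.2111, 0.0996]
tcp_rot: [-2.144, -2.292, 0.004]
wrist_force: [-1.9, 3.8, -4.4]
grip_width: 0.0237
grip_force: 55.0
```

```bash
python3 - <<'E'
from bar import *
p,R=cur()
E
```

```text
t 78.55 B tote 0.3 10.4 Bz 109.1 tilt 0.001 yaw 93.8 F [-1.9  3.8 -4.4] w 23.7
```

Request:
carry_out --pt "0 0 1 0 0 0" --pt "0 0 1 0 0 0" --pt "0 0 2 0 0 0" --pt "0 0 2 0 0 0" --pt "0 0 2 0 0 0" --pt "1 0 2 0 0 0" --pt "1 0 2 0 0 0" --pt "1 0 2 0 0 0" --pt "1 0 2 0 0 0" --pt "1 0 2 0 0 0"

```text
t: 79.8
position: [0.5907, -0.2107, 0.0978]
tcp_rot: [-2.145, -2.292, 0.004]
wrist_force: [-1.0, -2.7, -1.3]
grip_width: 0.0233
grip_force: 55.0
```

Request:
carry_out --pt "0 0 0 0 0 0" --pt "0 0 0 0 0 0" --pt "0 0 0 0 0 0" --pt "0 0 0 0 0 0" --pt "0 0 0 0 0 0" --pt "0 0 -20 0 0 0" --pt "0 0 -45 0 0 0" --pt "0 0 -75 0 0 0" --pt "0 0 -110 0 0 0" --pt "0 0 -140 0 0 0" --fingers 0.0

```text
t: 81.05
position: [0.5912, -0.2102, 0.239]
tcp_rot: [-2.145, -2.292, 0.003]
wrist_force: [0.5, -0.2, -0.3]
grip_width: 0.0461
grip_force: 0.0
```

Request:
carry_out --pt "30 -40 0 0 0 0" --pt "60 -80 0 0 0 0" --pt "90 -120 0 0 0 0" --pt "130 -150 0 0 0 0" --pt "180 -160 0 0 0 0" --pt "230 -160 0 0 0 0" --pt "280 -160 0 0 0 0" --pt "330 -160 0 0 0 0" --pt "380 -160 0 0 0 0" --pt "380 -160 0 0 0 0"

```text
t: 82.3
position: [0.4056, 0.1611, 0.2386]
tcp_rot: [-2.138, -2.297, 0.002]
wrist_force: [-0.7, -0.1, -0.9]
grip_width: 0.0459
grip_force: 0.0
```

```bash
python3 - <<'E'
from plan import *
P(); t=shot("top",3); s=shot("side",3); np.savez("pics/k.npz",t=t,s=s)
v=np.hstack([cv2.resize(s[90:220,200:330],(400,400)),cv2.resize(t[140:260,270:390],(400,400))]); cv2.imwrite("pics/v8.png",cv2.cvtColor(np.uint8(v),cv2.COLOR_RGB2BGR))
E
```

```text
t 82.3 pos [405.6 161.1 238.6] yaw 94.1 w 45.9 j6 0.13 zdn -1.0
```

View pics/v8.png

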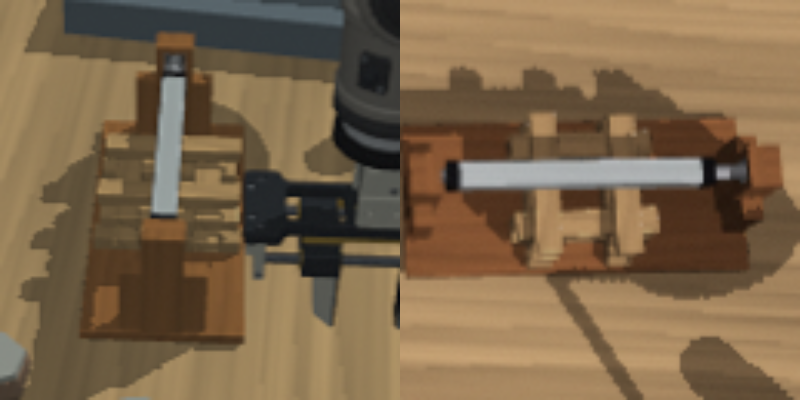

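The bar sits level over the tower. Its left cap is about 6 mm from the left post, and about 28 mm of nose shows at the right, as it should when seated. The force flipped sign (+3.8 to -2.7 N) as the fixed nose bottomed. Handing in.

```bash
python3 -c "
from bench import robot
print(robot.sign_off())"
```

```text
the job is handed in; nothing more can be done
None
```

The job is handed in: all eight slats are stacked crosswise on the bearers, and the keeper bar is sprung in place with both noses home in the recesses, going by the final pictures and the wrist force. I stayed clear of the fragments, but did not re-measure their positions at the end.

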